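Reassemble the cleaned gas burner, put the kettle on and light it

TASK

The hob has just been cleaned: stand the spice jars that were parked on it upright in a row between the red tin and the cream tin, put the black burner cap back on the bare front burner, seat the pan support over it on its four pins, and stand the kettle upright on top, centred over the burner. Only when all that is in place, light the front burner: press its knob (the left one as the robot sees it) right down, turn it anticlockwise as far as it goes, keep it pressed there for three seconds so that the flame holds, then let it spring back up, still turned fully on. Leave the rear burner's knob off, and do not shift or knock over the pepper mill or the oil bottle.

Things in the scene. Friction and masses are not known exactly. Their poses are not given: they have to be found in the camera images.
- hob: gas hob, fixed, steel plate 510 x 300 mm (x, y), upper face 12 mm above the worktop. Origin: centre, at worktop level; +x points from the knobs to the rear burner. In its frame: front burner at x -25, y 0 mm; four pointed brass pins, 8 mm thick, 10 mm tall, at x -25 +/- 74, y +/- 94; knobs at x -220, y +60 (front burner's) and -60 (rear's). Rear burner (x 160) has its own fixed support, 62 mm high
- burner_seat (a point): centre of the front burner's seat: a flat round recess 68 mm wide and 3 mm deep in the top of the bare aluminium burner head (74 mm wide). The point lies on the recess's floor, 22 mm above the worktop; axes as the hob's
- cap: loose burner cap: black enamel disc 62 mm wide, 12 mm thick, straight side 9 mm high and bevelled top, 0.12 kg. Origin: centre of its underside, z up when the right way up; it lies on the worktop right way up. Seated, its underside is on the floor of the burner seat (3 mm play all round)
- grate: loose pan support, black cast-iron grid 170 x 210 mm (x, y), 50 mm tall, about 0.6 kg. Origin: centre, level with the feet's undersides; z up. Four hollow square feet at x +/- 74, y +/- 94 mm (22 mm outside, 14 mm hole from below) drop over the hob's pins with 3 mm play, either way round (0 or 180 degrees to the hob). Seated, the feet stand on the plate, top 62 mm above the worktop
- grate_grip (a point): middle of the top of the support's centre bar, the place to grip it: the bar runs along the support's x, 10 mm wide and 14 mm high, 45 mm free on either side. The point is 50 mm above the feet's undersides; axes as the support's. All bars are of this size and height: outer frame, centre bar, and a short bar from each long side inwards
- kettle: red kettle, body 148 mm wide and 91 mm tall, about 0.55 kg. Origin: centre of its flat underside (140 mm wide); z up, spout towards +x reaching 118 mm from the axis. Handle arch over the top, in line with the spout
- kettle_handle (a point): middle of the kettle's handle: flat-sided black grip 100 mm long along the kettle's x, 18 mm thick, 24 mm high; its middle is 160 mm above the underside (top 172 mm), 40 mm free underneath; axes as the kettle's
- jar1: spice jar with dark orange-brown contents, black lid; 50 mm wide, 86 mm tall, about 0.18 kg. Origin: centre of its underside, z up. Starts standing on the hob plate
- jar2: spice jar like jar1, yellow contents
- jar3: spice jar like jar1, green contents
- red_tin: red storage tin, heavy, stays put: 86 mm wide, 92 mm tall. Origin: centre of its underside. Its x axis points to the centre of the cream tin, and the jars' row runs along it; the tins' centres are 290 to 310 mm apart, room for three jars about 65 mm apart
- cream_tin: cream storage tin, like the red one, with parallel axes: the red tin lies towards its -x
- front_knob (a point): top centre of the front burner's knob (left one): black round skirt 48 mm wide with a grip bar across it, 44 mm long along x, 13 mm thick, 22 mm tall. The point is on the bar's upper face, 48 mm above the worktop; the skirt's upper face is 22 mm below it. Turns with the knob: x along the bar
- front_turn (a joint): angle of the front burner's knob: 0 = off (white pointer to the rear), grows anticlockwise seen from above to the stop at 1.45 rad = full flame. It is locked at 0 until the knob is pressed at least 4.5 mm down; past 0.5 rad the knob springs up again when released and stays at its angle (friction 0.06 N m)
- front_press (a joint): how far the front burner's knob is pressed down, 0 to 6 mm (in m); sprung: 4 N to start, 10 N right down
- rear_turn (a joint): angle of the rear burner's knob (right one, same kind), 0 = off; leave it
- mill: wooden pepper mill, loose, 54 mm wide, 138 mm tall; leave it. Origin: centre of its underside
- oil: green glass oil bottle, loose, 62 mm wide, 190 mm tall; leave it. Origin: centre of its underside

How it is judged:
By the outcome, as a careful person would: the job done as asked, in the order asked, and still so for the second after the job is handed in, with the robot touching nothing.
Of jar1, jar2, jar3 only 1 to 3 are there at a start; the rules pass over those that are not, and their reading is None.
At some moment in a run one of jar1, jar2, jar3, kettle may be knocked a few centimetres aside while the robot is not near it.
Once in a run the grip may slacken for a moment while it holds something.
It also fails if it takes over 210 s, if anything falls off the work surface, if the arm or the gripper's body presses on something with over 40 N, if the wrist force passes 120 N, or if a joint passes its speed limit or range.

ROBOT

A 7-joint arm with a two-finger parallel gripper is mounted at the origin on the work surface. World frame = base frame: x ahead of the robot, y to its left, z up, the work surface at z = 0. Lengths are in m, angles in degrees, forces in N, time in s.
With the tool pointing down it reaches from about 0.35 to 0.9 m from the base axis. Payload 19.9 kg.
Tool frame: the origin (TCP) lies between the finger pads; the fingertips stand 22 mm ahead of it and the grasp point (between the pads) lies 3 mm ahead of it; z points along the fingers, y is the line along which they close (so a half turn about z gives the same grasp; the last joint's range is limited). The gripper opens to 94 mm and grips with 3 to 60 N. Pads are 16 mm wide; open, the fingers measure 119 mm over their backs; the gripper's body (75 mm by 177 mm) begins 78 mm behind the grasp point.
Start: joints at [-70.904, 23.915, -0.59, 92.452, 0.269, 63.638, -3.037], TCP at [0.229, 0.582, 0.227] pointing down, gripper open.
Joint ranges: [-161.28, 161.28], [-22.2, 115.67], [-73.04, 71.86], [3.21, 147.25], [-68.34, 248.33], [10.77, 114.83], [-161.83, 161.83]. Speed limits (degrees/s): [108.29, 108.29, 136.94, 136.94, 172.46, 172.46, 172.46].

INTERFACE

Orientations are given as [roll, pitch, yaw] about the fixed x, y, z axes, in that order (R = Rz(yaw) Ry(pitch) Rx(roll)).
In Python, from cell import robot, get_image, calibration, order gives the robot as it stands.
- The arm moves only by the tool carry_out, never from a script. Its argument "plan" is a list of rows, each a list of 7 numbers: the finger opening in cm, from 0 to 9.4, then the shift along the tool's x, y, z in cm, then the turn, a rotation vector about the tool's x, y, z in rad. A call has 1 to 12 rows; each row shifts and turns the commanded pose from where the row before left it, along the tool's axes as they then stand; what a row does not reach is not made up. A row lasts 1/10 s, in which the tool goes at most 50 mm and 8.59 degrees, less where a joint would pass 70% of its speed; a pose out of reach is approached as far as the arm can. A call is refused whole if a number of a shift passes 5 or a number of a turn 0.15, either way. A call with a gripper value outside its range is refused whole. The fingers move at their own pace and stop on an object; "squeeze" is the grip in N (left out, the last holds). Time passes only in rows, so rows that do not move let the fingers close. It gives the time, the measured TCP pose, the force, the opening and the grip force at its end, in the units of the state.
- robot.get_state(): the state, without advancing time (a new reading comes with each control period).
- get_image(name): name is "scene" or "side" or "wrist"; returns (picture, depth): 384x512x3 uint8, red, green, blue; 384x512 float32, m along the optical axis (not along the pixel's ray), 0 where there is no reading.
- calibration(name): a dict with "vertical_fov" (degrees; the focal length in pixels is half the picture's height over the tangent of half this angle, whatever the lens; pixels are square), "cx", "cy" (the principal point, pixels), "camera_from_world" (4x4, takes a point from world to camera coordinates). Camera axes: x right, y up, looking along -z (the intrinsics and any distortion apply to the point x, -y, -z); pixel columns grow to the right and rows downward; lengths in m; the calibration is good to about 2 mm. A picture is of the moment at which its call begins: read the wrist's pose just before it. calibration takes no time and is no camera call; for the wrist camera it gives the pose at the moment of the call.
- order.job_done(): hands the job in; it is judged then, once.
The state is a dict: "time": time; "qpos": joint angles; "dq": joint speeds; "effort": joint torques, N m; "position": TCP position; "ee_rot": TCP orientation; "force": force on the tool from outside, world axes, zero at the start; "torque": the same for the moment, N m; "width": finger opening in m; "gripper_force": force on a finger pad.
Only numpy, scipy, OpenCV 4.12 (cv2) and the standard library are available. Lean on these libraries where they do the work, as an engineer would, in place of code of your own. Each camera call takes 0.05 s, during which the arm holds its last target. There are 200 camera calls.

## Working session

There is one attempt and no reset: what is moved stays moved. The work goes in short steps, Python scripts to look and compute and a tool call to move; the robot and the scene stay as the last step left them, time stands still between calls to the robot, and variables do not carry over. Pictures are saved under pics/ and viewed, at most 14 in all, crops included, and the job is handed in when it is done.

Besides the shell and the picture viewer there is one more tool, called by a JSON object that holds its "op" and its "data". carry_out: Moves the arm, as the interface text tells. Its arguments: {"type":"object","properties":{"plan":{"type":"array"},"squeeze":{"type":"number"}},"required":["plan"]}

```bash
ls; mkdir -p pics; cat > h.py <<'E'
import numpy as np, cv2
from cell import robot, get_image, calibration, order
from scipy.spatial.transform import Rotation as R
def K(c):
    f=192/np.tan(np.radians(c["vertical_fov"])/2); return f,c["cx"],c["cy"]
def world(c,u,v,d):
    f,cx,cy=K(c); u,v,d=map(lambda a:np.asarray(a,float),(u,v,d))
    p=np.stack([(u-cx)/f*d,-(v-cy)/f*d,-d,np.ones_like(d)],-1)
    return (p@np.linalg.inv(c["camera_from_world"]).T)[...,:3]
def cloud(c,dep):
    v,u=np.mgrid[:384,:512]; return world(c,u,v,dep)
def plane(c,u,v,z):
    o=np.linalg.inv(c["camera_from_world"])[:3,3]; p=world(c,u,v,1.0)
    return o+(p-o)*(z-o[2])/(p[2]-o[2])
def shot(n):
    c=calibration(n); im,d=get_image(n); return c,im,d
def save(n,im): cv2.imwrite(f"pics/{n}.png",im[...,::-1])
E
python3 - <<'E'
from h import *
s=robot.get_state();print(s)
for n in("scene","side","wrist"):
    c,im,d=shot(n);print(n,c);save(n+"0",im);np.savez(f"{n}0.npz",im=im,d=d,**c)
    print((d==0).mean())
a=[cv2.imread(f"pics/{n}0.png") for n in("scene","side")]
E
```

```text
pics
{'time': 0.0, 'qpos': array([-70.90425826,  23.94782145,  -0.59040211,  92.48558444,
         0.26782417,  63.63755642,  -3.0357761 ]), 'dq': array([-0.03311688, -0.01062225, -0.02491757, -0.06276427, -0.03137366,
       -0.06142797,  0.08649835]), 'effort': array([-8.34608363e-05, -8.51273990e+01,  6.38563335e-01, -4.25964582e+01,
       -4.88932896e-02,  1.90659886e-02,  1.45779632e-04]), 'position': array([0.22866879, 0.58128934, 0.22682718]), 'ee_rot': array([-1.79930523e+02,  3.86805653e-03,  1.58527284e+02]), 'force': array([-0.44922011,  0.23392906, -1.02579577]), 'torque': array([-0.01956775, -0.03335809, -0.00503409]), 'gripper_force': 0.0, 'width': 0.09403783281890889}
scene {'vertical_fov': 50.150426799302984, 'cx': 253.46029949207733, 'cy': 198.54597802708906, 'camera_from_world': array([[-0.64436863,  0.76445104,  0.02009185,  0.30282782],
       [-0.43373401, -0.38698806,  0.81370452,  0.14703388],
       [ 0.62981257,  0.51561115,  0.58093138, -1.63629995],
       [ 0.        ,  0.        ,  0.        ,  1.        ]])}
0.007410685221354167
side {'vertical_fov': 54.35477306542303, 'cx': 251.52641960884048, 'cy': 194.65763943431108, 'camera_from_world': array([[ 0.97699302, -0.2129592 ,  0.01153341, -0.49546628],
       [ 0.10766038,  0.53915158,  0.83529923, -0.17551928],
       [-0.18410291, -0.81483983,  0.5496746 , -1.08037467],
       [ 0.        ,  0.        ,  0.        ,  1.        ]])}
0.004277547200520833
wrist {'vertical_fov': 70.57274267168236, 'cx': 253.72461278699825, 'cy': 191.99194238757164, 'camera_from_world': array([[ 0.36734587,  0.93008289, -0.0016847 , -0.62392107],
       [-0.90311105,  0.35625883, -0.23972917,  0.02537653],
       [-0.22236781,  0.08958499,  0.97083834, -0.38970887],
       [ 0.        ,  0.        ,  0.        ,  1.        ]])}
0.009531656901041666
```

View pics/scene0.png

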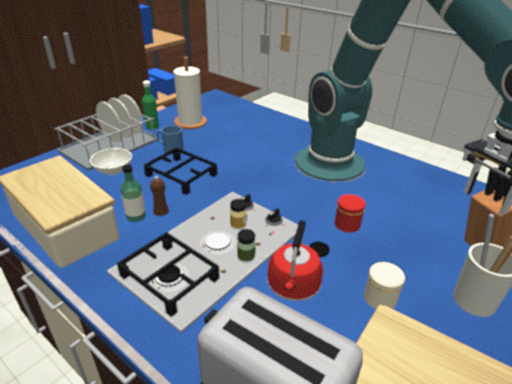

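View pics/side0.png

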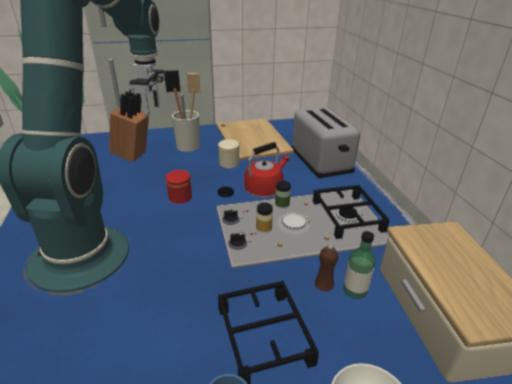

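The scene view shows yellow jar (238,213), green jar (246,245), kettle (296,272), cap (319,249), red tin (350,212), cream tin (383,285), loose grate (180,168), mill (160,197) and oil (133,195). The side view agrees, with only two jars present. Next: measure all of these from the point clouds.

```bash
cat > m.py <<'E'
from h import *
def load(n):
    z=np.load(n+"0.npz"); c={k:z[k] for k in("vertical_fov","cx","cy","camera_from_world")}; return c,z["im"],z["d"]
def top(views,x0=0.1,x1=1.0,y0=-0.65,y1=0.65,r=0.002):
    H=int((x1-x0)/r);W=int((y1-y0)/r);hz=np.full((H,W),-1.);col=np.zeros((H,W,3),np.uint8)
    for c,im,d in views:
        P=cloud(c,d);m=(d>0)&(P[...,2]<0.26)&(P[...,2]>-.02)
        p=P[m];q=im[m];i=((x1-p[:,0])/r).astype(int);j=((y1-p[:,1])/r).astype(int)
        k=(i>=0)&(i<H)&(j>=0)&(j<W);p,q,i,j=p[k],q[k],i[k],j[k]
        o=np.argsort(p[:,2]);i,j,p,q=i[o],j[o],p[o],q[o]
        b=p[:,2]>hz[i,j];hz[i[b],j[b]]=p[b,2];col[i[b],j[b]]=q[b]
    return hz,col
E
python3 - <<'E'
from m import *
V={n:load(n) for n in("scene","side")}
for n,(c,im,d) in V.items():
    P=cloud(c,d);hsv=cv2.cvtColor(im,cv2.COLOR_RGB2HSV)
    blue=(hsv[...,0]>105)&(hsv[...,0]<125)&(hsv[...,1]>180)&(d>0);print(n,"table z",np.percentile(P[blue][:,2],[10,50,90]))
    def circ(name,m,zlo,zhi,xy,rad=0.08):
        m=m&(d>0)&(P[...,2]>zlo)&(P[...,2]<zhi)&(np.hypot(P[...,0]-xy[0],P[...,1]-xy[1])<rad)
        p=P[m]
        if len(p)>8:
            (cx,cy),r=cv2.minEnclosingCircle(p[:,:2].astype(np.float32));print(n,name,len(p),"enc",round(cx,4),round(cy,4),round(r,4),"z",np.percentile(p[:,2],[50,95]).round(4))
        else: print(n,name,len(p))
    al=np.ones_like(d,bool)
    sc=(lambda u,v,z:plane(V["scene"][0],u,v,z)[:2])
    circ("redtin",al,.08,.1,sc(350,202,.09));circ("cream",al,.08,.1,sc(385,270,.09))
    circ("jarY",al,.088,.12,sc(238,204,.098),.05);circ("jarG",al,.088,.12,sc(246,235,.098),.05)
    circ("cap",hsv[...,2]<70,.004,.02,sc(319,249,.012),.06)
    circ("mill",al,.03,.16,sc(159,181,.138),.05);circ("oil",al,.03,.23,sc(128,170,.19),.06)
    red=((hsv[...,0]<8)|(hsv[...,0]>172))&(hsv[...,1]>150)
    circ("kettle",red,.02,.06,sc(296,272,.05),.12)
    circ("kettleH",hsv[...,2]<60,.15,.2,sc(299,240,.16),.12)
    circ("head",(hsv[...,1]<60)&(hsv[...,2]>150),.019,.03,sc(217,241,.022),.06)
hz,col=top(list(V.values()));save("top0",col);np.save("hz.npy",hz)
E
```

```text
scene table z [-0.18455821 -0.12043786  0.28036751]
scene redtin 397 enc 0.3048 0.2501 0.0448 z [0.0896 0.0923]
scene cream 734 enc 0.5164 0.4702 0.0436 z [0.09   0.0925]
scene jarY 152 enc 0.5476 0.0041 0.0269 z [0.0959 0.0981]
scene jarG 198 enc 0.6405 0.1157 0.0257 z [0.096  0.0984]
scene cap 166 enc 0.4683 0.2502 0.0293 z [0.0103 0.013 ]
scene mill 378 enc 0.6553 -0.2425 0.023 z [0.09   0.1254]
scene oil 819 enc 0.7271 -0.2785 0.0315 z [0.105 0.186]
scene kettle 597 enc 0.6219 0.2686 0.0698 z [0.043  0.0588]
scene kettleH 138 enc 0.6132 0.2674 0.0462 z [0.1699 0.1723]
scene head 304 enc 0.6555 0.0118 0.0433 z [0.0212 0.0245]Traceback (most recent call last):
  File "<stdin>", line 5, in <module>
    return _quantile_unchecked(
        a, q, axis, out, overwrite_input, method, keepdims, weights)
    return _ureduce(a,
                    func=_quantile_ureduce_func,
    ...<5 lines>...
                    overwrite_input=overwrite_input,
                    method=method)
    r = func(a, **kwargs)
    result = _quantile(arr,
                       quantiles=q,
    ...<2 lines>...
                       out=out,
                       weights=wgt)
    slices_having_nans = np.isnan(arr[-1, ...])
                                  ~~~^^^^^^^^^
IndexError: index -1 is out of bounds for axis 0 with size 0
```

```bash
python3 - <<'E'
from m import *
V={n:load(n) for n in("scene","side")}
sc=(lambda u,v,z:plane(V["scene"][0],u,v,z)[:2])
pts=[];gp=[]
for n,(c,im,d) in V.items():
    P=cloud(c,d);hsv=cv2.cvtColor(im,cv2.COLOR_RGB2HSV)
    P[d==0]=9
    def circ(name,m,zlo,zhi,xy,rad=0.08):
        m=m&(d>0)&(P[...,2]>zlo)&(P[...,2]<zhi)&(np.hypot(P[...,0]-xy[0],P[...,1]-xy[1])<rad)
        p=P[m]
        if len(p)>8:
            (cx,cy),r=cv2.minEnclosingCircle(p[:,:2].astype(np.float32));print(n,name,len(p),"enc",round(cx,4),round(cy,4),round(r,4),"z",np.percentile(p[:,2],[50,95]).round(4))
        else: print(n,name,len(p))
    al=np.ones_like(d,bool)
    if n=="side":
        circ("redtin",al,.08,.1,(.305,.25));circ("cream",al,.08,.1,(.516,.47))
        circ("jarY",al,.088,.12,(.5476,.004),.05);circ("jarG",al,.088,.12,(.64,.1157),.05)
        circ("cap",hsv[...,2]<70,.004,.02,(.468,.25),.06)
        circ("head",(hsv[...,1]<60)&(hsv[...,2]>150),.019,.03,(.655,.012),.06)
        circ("kettleH",hsv[...,2]<60,.15,.2,(.613,.267),.12)
    # kettle handle line
    m=(hsv[...,2]<70)&(P[...,2]>.15)&(P[...,2]<.2)&(np.hypot(P[...,0]-.613,P[...,1]-.267)<.1)
    if m.sum()>10: print("handle rect",cv2.minAreaRect(P[m][:,:2].astype(np.float32)*1000))
    # plate
    m=(hsv[...,1]<60)&(hsv[...,2]>110)&(np.abs(P[...,2]-.012)<.006)&(np.hypot(P[...,0]-.66,P[...,1]-.01)<.4)
    print(n,"plate z",np.median(P[m][:,2]),"rect",cv2.minAreaRect(P[m][:,:2].astype(np.float32)*1000))
    # grate loose
    g=(hsv[...,2]<80)&(P[...,2]>.038)&(P[...,2]<.06)&(np.hypot(P[...,0]-.45,P[...,1]+.36)<.25)
    r=cv2.minAreaRect(P[g][:,:2].astype(np.float32)*1000);print(n,"grate",g.sum(),np.percentile(P[g][:,2],[50,95]),r)
    # knobs
    for zl,zh in((.042,.054),):
        k=(hsv[...,2]<80)&(P[...,2]>zl)&(P[...,2]<zh)&(np.hypot(P[...,0]-.5,P[...,1]-.02)<.13)
        l,L,st,ce=cv2.connectedComponentsWithStats(k.astype(np.uint8))
        for i in range(1,l):
            if st[i,4]>5: q=P[L==i];print("knob",st[i,4],ce[i],q.mean(0).round(4),cv2.minAreaRect(q[:,:2].astype(np.float32)*1000))
hz,col=top(list(V.values()));save("top0",col)
E
```

```text
handle rect ((614.3087768554688, 264.5582275390625), (92.78227233886719, 15.19607162475586), 26.28212547302246)
scene plate z 0.010966938061950926 rect ((722.1689453125, 54.4342041015625), (504.47882080078125, 623.4931030273438), 76.93682098388672)
scene grate 567 [0.0455277  0.05126452] ((526.5151977539062, -351.45343017578125), (319.67864990234375, 214.39935302734375), 8.578059196472168)
knob 13 [246.61538462 196.61538462] [ 0.4516 -0.0461  0.0459] ((453.048583984375, -44.92292022705078), (24.915882110595703, 5.938385486602783), 12.835831642150879)
knob 15 [276.         211.26666667] [0.449  0.0738 0.0446] ((451.5108642578125, 72.87149810791016), (25.53883171081543, 7.903186798095703), 3.2517759799957275)
side redtin 304 enc 0.2994 0.2472 0.0434 z [0.0915 0.094 ]
side cream 201 enc 0.5139 0.4657 0.0452 z [0.0914 0.0942]
side jarY 159 enc 0.5452 -0.0007 0.0252 z [0.0978 0.0998]
side jarG 131 enc 0.6364 0.1113 0.0253 z [0.0981 0.1005]
side cap 124 enc 0.4631 0.2414 0.0289 z [0.012  0.0146]
side head 253 enc 0.6543 0.006 0.0446 z [0.023  0.0262]
side kettleH 105 enc 0.6085 0.2565 0.0468 z [0.1647 0.1716]
handle rect ((609.5274047851562, 253.8831024169922), (93.3721694946289, 12.889814376831055), 22.117046356201172)
side plate z 0.012952177116648533 rect ((671.397216796875, 8.142044067382812), (509.5464172363281, 300.3191833496094), 0.2321881204843521)
side grate 2302 [0.04926339 0.05227582] ((522.157470703125, -359.6604309082031), (305.9925537109375, 214.2878875732422), 5.234840393066406)
knob 31 [229.38709677 211.64516129] [0.4484 0.0637 0.0466] ((450.4945373535156, 64.4661636352539), (12.557865142822266, 38.37352752685547), 82.32685089111328)
knob 36 [236.05555556 235.13888889] [ 0.4482 -0.0558  0.0469] ((451.3957214355469, -54.675689697265625), (38.683197021484375, 12.58264446258545), 1.8120583295822144)
```

View pics/top0.png

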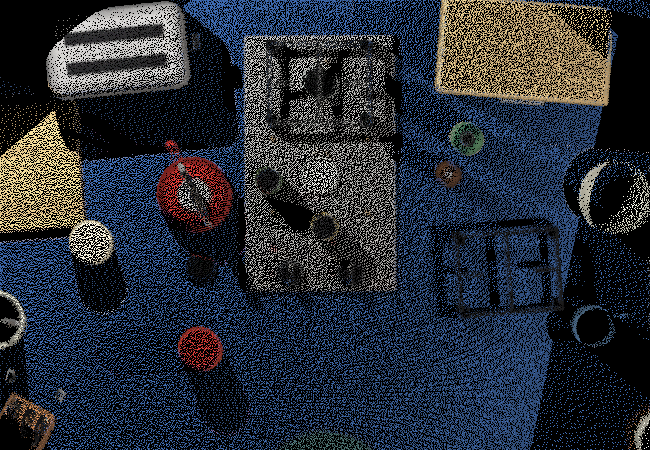

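The top-down map is consistent: hob about (0.67, 0.01) with yaw near 0, grate about (0.46, -0.36). The two fixed cameras disagree by 4–9 mm, so I'll refine with the wrist camera.

```bash
python3 - <<'E'
from m import *
c,im,d=load("wrist");s=robot.get_state()
M=np.linalg.inv(c["camera_from_world"]);Rt=R.from_euler("xyz",s["ee_rot"],degrees=True).as_matrix()
print("cam in tool",Rt.T@(M[:3,3]-s["position"]),"look",Rt.T@(-M[:3,2]),"right",Rt.T@M[:3,0])
P=cloud(c,d);P[d==0]=9;hsv=cv2.cvtColor(im,cv2.COLOR_RGB2HSV)
for nm,xy in(("red",(.302,.248)),("cream",(.515,.468))):
    m=(P[...,2]>.085)&(P[...,2]<.1)&(np.hypot(P[...,0]-xy[0],P[...,1]-xy[1])<.07)
    if m.sum()>20:print(nm,m.sum(),cv2.minEnclosingCircle(P[m][:,:2].astype(np.float32)),np.median(P[m][:,2]))
m=(np.abs(P[...,2])<.02)&(hsv[...,0]>105)&(hsv[...,0]<125);print("table",np.percentile(P[m][:,2],[5,50,95]))
E
```

```text
cam in tool [ 0.06788555 -0.00023365 -0.15639469] look [-0.23968745 -0.00112916  0.97084945] right [-1.42305993e-03  9.99998658e-01  8.11736058e-04]
table [-0.00217835 -0.00087676  0.00042161]
```

View pics/wrist0.png

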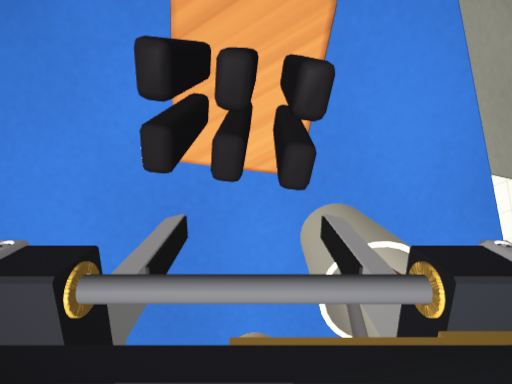

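{"op": "carry_out", "data": {"plan": [[9.4, 0, 0, -5, 0, 0, 0.15], [9.4, 0, 0, -5, 0, 0, 0.15], [9.4, 0, 0, -5, 0, 0, 0.15], [9.4, 0, 0, -5, 0, 0, 0.15], [9.4, 0, 0, 0, 0, 0, 0.15], [9.4, 0, 0, 0, 0, 0, 0.15], [9.4, 0, 0, 0, 0, 0, 0.15], [9.4, 0, 0, 0, 0, 0, 0.145]]}}

```text
time: 0.95
position: [0.2287, 0.5816, 0.4272]
ee_rot: [-180.0, 0.0, 89.7]
force: [0.5, -0.6, 0.7]
width: 0.0943
gripper_force: 0.0
```

The wrist view shows the fingers along the bottom edge, with knife block and utensil pot above them, and no target. Image up is tool +x. Next: move over the hob for an overview.

{"op": "carry_out", "data": {"plan": [[9.4, -4.4, 2.2, 0, 0, 0, 0], [9.4, -4.4, 2.2, 0, 0, 0, 0], [9.4, -4.4, 2.2, 0, 0, 0, 0], [9.4, -4.4, 2.2, 0, 0, 0, 0], [9.4, -4.4, 2.2, 0, 0, 0, 0], [9.4, -4.4, 2.2, 0, 0, 0, 0], [9.4, -4.4, 2.2, 0, 0, 0, 0], [9.4, -4.4, 2.2, 0, 0, 0, 0], [9.4, -4.4, 2.2, 0, 0, 0, 0], [9.4, -4.4, 2.2, 0, 0, 0, 0], [9.4, -4.4, 2.2, 0, 0, 0, 0], [9.4, -4.4, 2.2, 0, 0, 0, 0]]}}

```text
time: 2.15
position: [0.4937, 0.0519, 0.4276]
ee_rot: [180.0, -0.0, 90.1]
force: [0.7, 1.4, 0.7]
width: 0.0941
gripper_force: 0.0
```

{"op": "carry_out", "data": {"plan": [[9.4, 0, 0, -1, 0, 0, 0], [9.4, 0, 0, 0, 0, 0, 0], [9.4, 0, 0, 0, 0, 0, 0]]}}

```text
time: 2.45
position: [0.4931, 0.0549, 0.4372]
ee_rot: [-180.0, -0.0, 90.1]
force: [-0.2, 0.0, -0.1]
width: 0.0941
gripper_force: 0.0
```

```bash
python3 - <<'E'
from m import *
s=robot.get_state();print(s["position"],s["ee_rot"],s["qpos"].round(0))
c,im,d=shot("wrist");save("w1",im);np.savez("wrist0.npz",im=im,d=d,**c)
E
```

```text
[0.49305486 0.05490661 0.43716625] [-1.79984391e+02 -3.97523743e-03  9.01374484e+01] [-46.   3.  39.  93.  -2.  85.  -8.]
```

View pics/w1.png

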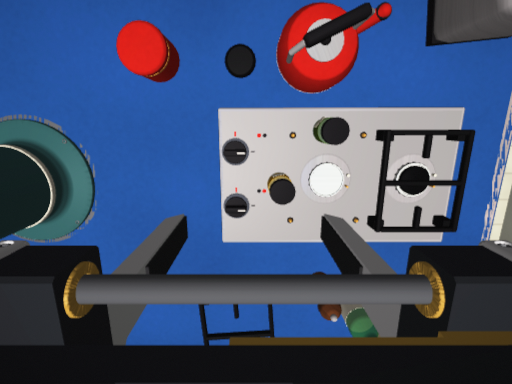

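The wrist view shows the hob plate from (218,108) to (463,241). Bare burner is at (326,180), jars at (335,130) and (282,190), knobs at (236,152) and (236,206). Cap is at (240,61), kettle at (318,46) and red tin at (140,48).

```bash
cat >> m.py <<'E'
def fitc(q):
    A=np.c_[2*q,np.ones(len(q))];b=(q**2).sum(1);x=np.linalg.lstsq(A,b,rcond=None)[0];return x[:2],np.sqrt(x[2]+x[0]**2+x[1]**2)
def rays(c,uv,z): return np.array([plane(c,u,v,z)[:2] for u,v in uv])
def comps(mask,amin,amax=1e9):
    n,L,st,ce=cv2.connectedComponentsWithStats(mask.astype(np.uint8))
    return [(ce[i],st[i],L==i) for i in range(1,n) if amin<=st[i,4]<=amax]
def outline(m): 
    q=max(cv2.findContours(m.astype(np.uint8),cv2.RETR_EXTERNAL,cv2.CHAIN_APPROX_NONE)[0],key=len)[:,0,:]; return q
def topcirc(c,d,xy,zlo,zhi,rad):
    P=cloud(c,d);P[d==0]=9
    m=(P[...,2]>zlo)&(P[...,2]<zhi)&(np.hypot(P[...,0]-xy[0],P[...,1]-xy[1])<rad)
    return (cv2.minEnclosingCircle(P[m][:,:2].astype(np.float32)),m.sum(),np.median(P[m][:,2])) if m.sum()>20 else None
E
python3 - <<'E'
from m import *
c,im,d=load("wrist");hsv=cv2.cvtColor(im,cv2.COLOR_RGB2HSV);H,S,V=[hsv[...,i] for i in range(3)]
P=cloud(c,d);P[d==0]=9
# plate edges
pl=(S<40)&(V>170);pl[:100]=0;pl[246:]=0;pl[:,:210]=0;pl[:,475:]=0
def line(pts): 
    vx,vy,x,y=cv2.fitLine(np.float32(pts),cv2.DIST_HUBER,0,.001,.001).ravel(); return np.degrees(np.arctan(vy/vx) if abs(vx)>abs(vy) else -np.arctan(vx/vy)),x,y
top=[(u,np.argmax(pl[:,u])) for u in range(225,420,4)];bot=[(u,383-np.argmax(pl[::-1,u])+1) for u in range(230,315,4)]
lef=[(np.argmax(pl[v]),v) for v in range(115,235,4)];rig=[(511-np.argmax(pl[v,::-1])+1,v) for v in range(115,235,4)]
for n,e in(("top",top),("bot",bot),("left",lef),("right",rig)): print(n,line(rays(c,e,.012)*1000))
br=(H>8)&(H<28)&(S>100)&(P[...,0]>.5)&(P[...,0]<.8)&(P[...,1]>-.12)&(P[...,1]<.15)&(P[...,2]<.04)
for ce,st,m in comps(br,4,80): print("brass",ce.round(1),st[4],rays(c,[ce],.018).round(4))
head=(S<40)&(V>225)&(np.hypot(P[...,0]-.65,P[...,1])<.05)
for ce,st,m in comps(head,60):print("head",ce.round(1),fitc(rays(c,outline(m),.024)))
cap=(V<60)&(np.hypot(P[...,0]-.467,P[...,1]-.247)<.05)
for ce,st,m in comps(cap,60):print("cap",fitc(rays(c,outline(m),.009)))
for n,a in(("red",((.302,.248),.085,.1,.06)),("jarY",((.546,.002),.09,.105,.04)),("jarG",((.638,.113),.09,.105,.04)),("mill",((.65,-.25),.09,.15,.05))):print(n,topcirc(c,d,*a))
h=(V<80)&(P[...,2]>.15)&(P[...,2]<.19)&(np.hypot(P[...,0]-.612,P[...,1]-.26)<.1)
print("handle",cv2.minAreaRect(P[h][:,:2].astype(np.float32)*1000))
for ce,st,m in comps((V<90)&(P[...,2]>.03)&(P[...,2]<.055)&(P[...,0]<.51)&(P[...,0]>.4)&(abs(P[...,1])<.13),5):
  print("knob",ce.round(1),st[4],rays(c,[ce],.048))
for ce,st,m in comps((V>180)&(S<60)&(P[...,2]>.03)&(P[...,2]<.055)&(P[...,0]<.51)&(P[...,0]>.4)&(abs(P[...,1])<.13),2):
  print("ptr",ce.round(1),st[4],rays(c,[ce],.048))
E
```

```text
top (np.float32(0.45173267), np.float32(640.11725), np.float32(156.30836))
bot (np.float32(0.057647053), np.float32(537.3896), np.float32(-139.48158))
left (np.float32(0.12513338), np.float32(421.58026), np.float32(-6.2041125))
right (np.float32(0.114211924), np.float32(926.26263), np.float32(30.704575))
brass [292.7 134.9] 18 [[0.575  0.1034]]
brass [363.2 134.6] 19 [[0.7213 0.1041]]
brass [346.2 186. ] 4 [[ 0.6952 -0.0052]]
brass [289.9 219.7] 16 [[ 0.5752 -0.0827]]
brass [355.5 219.7] 14 [[ 0.7223 -0.0827]]
head [326.  179.4] (array([0.64892634, 0.00988   ]), np.float64(0.034545579144636636))
cap (array([0.46638562, 0.24707844]), np.float64(0.02920630025953035))
red (((0.30194205045700073, 0.25115829706192017), 0.042850032448768616), np.int64(2170), np.float64(0.09069949780135328))
jarY (((0.547597348690033, 0.0011644080514088273), 0.02461680956184864), np.int64(511), np.float64(0.0970568285382839))
jarG (((0.6400110721588135, 0.11411402374505997), 0.02442549169063568), np.int64(601), np.float64(0.09699732338056649))
mill (((0.6624962091445923, -0.2548501491546631), 0.036665160208940506), np.int64(333), np.float64(0.11951692629273414))
handle ((610.8292846679688, 260.93646240234375), (98.44213104248047, 16.78293228149414), 25.399717330932617)
knob [232.4 151.8] 127 [[0.451404  0.0711979]]
knob [234.1 208.3] 138 [[ 0.45279407 -0.04676006]]
ptr [240.5 152.6] 14 [[0.46752652 0.06973401]]
ptr [241.2 210.5] 13 [[ 0.46776824 -0.05156156]]
```

{"op": "carry_out", "data": {"plan": [[9.4, 1.5, 3.7, 2.5, 0, 0, 0], [9.4, 1.5, 3.7, 2.5, 0, 0, 0], [9.4, 1.5, 3.7, 2.5, 0, 0, 0], [9.4, 1.4, 3.6, 2.5, 0, 0, 0], [9.4, 0, 0, 4, 0, 0, 0], [9.4, 0, 0, 4, 0, 0, 0], [9.4, 0, 0, 4, 0, 0, 0], [9.4, 0, 0, 4, 0, 0, 0], [9.4, 0, 0, 4, 0, 0, 0], [9.4, 0, 0, 3, 0, 0, 0], [9.4, 0, 0, 2, 0, 0, 0], [9.4, 0, 0, 1.6, 0, 0, 0]]}}

```text
time: 3.7
position: [0.6392, 0.1143, 0.0696]
ee_rot: [-179.9, -0.0, 90.1]
force: [1.2, 0.1, 0.2]
width: 0.0944
gripper_force: 0.0
```

{"op": "carry_out", "data": {"plan": [[9.4, 0, 0, 0, 0, 0, 0], [3, 0, 0, 0, 0, 0, 0], [3, 0, 0, 0, 0, 0, 0], [3, 0, 0, 0, 0, 0, 0], [3, 0, 0, 0, 0, 0, 0], [3, 0, 0, 0, 0, 0, 0], [3, 0, 0, 0, 0, 0, 0], [3, 0, 0, 0, 0, 0, 0]], "squeeze": 20}}

```text
time: 4.5
position: [0.6403, 0.113, 0.0716]
ee_rot: [180.0, -0.0, 90.1]
force: [-0.5, 0.2, 3.7]
width: 0.0497
gripper_force: 20.0
```

{"op": "carry_out", "data": {"plan": [[3, 0, 0, -2, 0, 0, 0], [3, 0, 0, -4, 0, 0, 0], [3, 0, 0, -4, 0, 0, 0], [3, 0, 0, -4, 0, 0, 0], [3, 0, -3.1, -2, 0, 0, 0], [3, 0, -4.4, 0, 0, 0, 0], [3, 0, -4.4, 0, 0, 0, 0], [3, 0, -4.4, 0, 0, 0, 0], [3, 0, -4.4, 0, 0, 0, 0], [3, 4.5, 0, 0, 0, 0, 0], [3, 4.5, 0, 0, 0, 0, 0], [3, 4.5, 0, 0, 0, 0, 0]]}}

```text
time: 5.7
position: [0.4326, 0.2495, 0.232]
ee_rot: [180.0, -0.1, 90.0]
force: [1.2, -0.0, -2.0]
width: 0.0499
gripper_force: 20.0
```

{"op": "carry_out", "data": {"plan": [[3, 4.5, 0, 0, 0, 0, 0], [3, 4.6, 0, 0, 0, 0, 0], [3, 4.6, 0, 0, 0, 0, 0], [3, 0, 0, 2, 0, 0, 0.13], [3, 0, 0, 2, 0, 0, 0.13], [3, 0, 0, 2, 0, 0, 0.13], [3, 0, 0, 2, 0, 0, 0.13], [3, 0, 0, 2, 0, 0, 0.13], [3, 0, 0, 2, 0, 0, 0.13], [3, 0, 0, 0, 0, 0, 0], [3, 0, 0, 0, 0, 0, 0]]}}

```text
time: 6.8
position: [0.433, 0.3847, 0.1117]
ee_rot: [180.0, 0.0, 45.6]
force: [-0.7, 0.6, -1.5]
width: 0.0495
gripper_force: 20.0
```

```bash
python3 - <<'E'
from m import *
s=robot.get_state();print(s["position"],s["ee_rot"],s["width"],s["qpos"].round(0))
c,im,d=shot("scene");save("s2",im)
print("jarY",topcirc(c,d,(.547,.001),.09,.105,.05))
c,im,d=shot("wrist");save("w2",im)
print("cream",topcirc(c,d,(.516,.469),.085,.1,.07));print("red",topcirc(c,d,(.302,.25),.085,.1,.07))
E
```

```text
[0.43301645 0.38472964 0.11173751] [1.79970950e+02 3.22566272e-02 4.55975267e+01] 0.049528874698242215 [-72.  31.  36. 106. -23.  51. -69.]
jarY (((0.5480120778083801, 0.00325141754001379), 0.025442825630307198), np.int64(142), np.float64(0.09599372131809308))
cream (((0.515715479850769, 0.4690265357494354), 0.042840395122766495), np.int64(13625), np.float64(0.09098952766929197))
red None
```

View pics/w2.png

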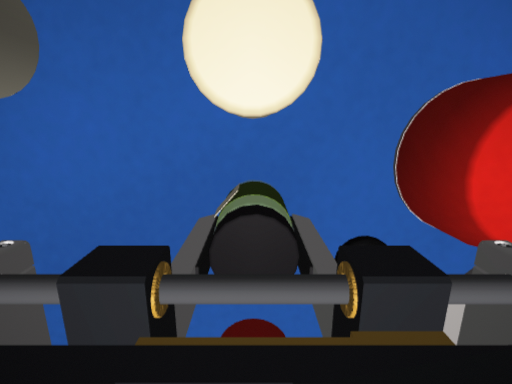

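The green jar is held above the row, in line with the cream tin (252,40) and the red tin below.

{"op": "carry_out", "data": {"plan": [[3, 0, 0, 2, 0, 0, 0], [3, 0, 0, 2, 0, 0, 0], [3, 0, 0, 0.8, 0, 0, 0], [3, 0, 0, 0.3, 0, 0, 0], [3, 0, 0, 0, 0, 0, 0], [3, 0, 0, 0, 0, 0, 0]]}}

```text
time: 7.5
position: [0.4334, 0.3851, 0.0614]
ee_rot: [-180.0, -0.1, 45.4]
force: [-1.0, -0.8, -1.9]
width: 0.0498
gripper_force: 20.0
```

{"op": "carry_out", "data": {"plan": [[8, 0, 0, 0, 0, 0, 0], [8, 0, 0, 0, 0, 0, 0], [8, 0, 0, 0, 0, 0, 0], [8, 0, 0, 0, 0, 0, 0], [8, 0, 0, -3, 0, 0, 0], [8, 0, 0, -4, 0, 0, -0.13], [9.4, 0, 0, -4, 0, 0, -0.13], [9.4, 0, 0, -4, 0, 0, -0.13], [9.4, 0, 0, -2, 0, 0, -0.13], [9.4, 0, 0, 0, 0, 0, -0.13], [9.4, 0, 0, 0, 0, 0, -0.13]]}}

```text
time: 8.6
position: [0.4331, 0.385, 0.2313]
ee_rot: [180.0, -0.1, 90.4]
force: [-0.1, 0.4, 0.0]
width: 0.094
gripper_force: 0.0
```

{"op": "carry_out", "data": {"plan": [[9.4, -4.5, 1.2, 0, 0, 0, 0], [9.4, -4.5, 1.2, 0, 0, 0, 0], [9.4, -4.5, 1.3, 0, 0, 0, 0], [9.4, -4.5, 1.3, 0, 0, 0, 0], [9.4, -4.5, 1.3, 0, 0, 0, 0], [9.4, -4.5, 1.3, 0, 0, 0, 0], [9.4, -4.5, 1.3, 0, 0, 0, 0], [9.4, -4.5, 1.3, 0, 0, 0, 0], [9.4, -2.3, 1.3, 0, 0, 0, 0], [9.4, 0, 0, 2, 0, 0, 0], [9.4, 0, 0, 0, 0, 0, 0]]}}

```text
time: 9.7
position: [0.5475, 0.0012, 0.2088]
ee_rot: [-179.8, 0.0, 90.0]
force: [-0.0, 0.5, 1.1]
width: 0.0938
gripper_force: 0.0
```

```bash
python3 - <<'E'
from m import *
s=robot.get_state();print(s["position"],s["ee_rot"],s["width"])
c,im,d=shot("wrist")
print("jarY",topcirc(c,d,(.547,.001),.09,.105,.05))
c,im,d=shot("scene")
print("jarY",topcirc(c,d,(.547,.001),.09,.105,.05));print("jarG",topcirc(c,d,(.433,.385),.077,.1,.06))
E
```

```text
[0.54746481 0.00120302 0.20879356] [-1.79840918e+02  4.63382584e-02  8.99747502e+01] 0.0937862976807639
jarY (((0.5478379726409912, 0.0012618927285075188), 0.024502884596586227), np.int64(1723), np.float64(0.0970943880521607))
jarY (((0.548734724521637, 0.004010538104921579), 0.025991078466176987), np.int64(146), np.float64(0.09603369012748936))
jarG (((0.4362579882144928, 0.38387587666511536), 0.0264385137706995), np.int64(197), np.float64(0.08394086250687638))
```

{"op": "carry_out", "data": {"plan": [[9.4, 0, 0, 4, 0, 0, 0], [9.4, 0, 0, 4, 0, 0, 0], [9.4, 0, 0, 4, 0, 0, 0], [9.4, 0, 0, 1.8, 0, 0, 0], [9.4, 0, 0, 0, 0, 0, 0], [3, 0, 0, 0, 0, 0, 0], [3, 0, 0, 0, 0, 0, 0], [3, 0, 0, 0, 0, 0, 0], [3, 0, 0, 0, 0, 0, 0], [3, 0, 0, 0, 0, 0, 0], [3, 0, 0, 0, 0, 0, 0], [3, 0, 0, 0, 0, 0, 0]]}}

```text
time: 11.0
position: [0.5484, 0.002, 0.0727]
ee_rot: [180.0, -0.0, 90.1]
force: [-1.4, 0.6, 5.5]
width: 0.0496
gripper_force: 20.0
```

{"op": "carry_out", "data": {"plan": [[3, 0, 0, -2, 0, 0, 0], [3, 0, 0, -4, 0, 0, 0], [3, 0, 0, -4, 0, 0, 0], [3, 0, 0, -4, 0, 0, 0], [3, 4.2, -2, -2, 0, 0, 0], [3, 4.2, -2, 0, 0, 0, 0], [3, 4.2, -2, 0, 0, 0, 0], [3, 4.2, -2, 0, 0, 0, 0], [3, 4.2, -2, 0, 0, 0, 0], [3, 4.2, -2.1, 0, 0, 0, 0], [3, 4.1, -2.1, 0, 0, 0, 0], [3, 4.1, -2.1, 0, 0, 0, 0]]}}

```text
time: 12.2
position: [0.384, 0.3367, 0.2322]
ee_rot: [-180.0, -0.0, 90.1]
force: [0.6, 0.3, -2.3]
width: 0.0493
gripper_force: 20.0
```

{"op": "carry_out", "data": {"plan": [[3, 0, 0, 0, 0, 0, 0.13], [3, 0, 0, 0, 0, 0, 0.13], [3, 0, 0, 0, 0, 0, 0.13], [3, 0, 0, 0, 0, 0, 0.13], [3, 0, 0, 0, 0, 0, 0.13], [3, 0, 0, 0, 0, 0, 0.13], [3, 0, 0, 0, 0, 0, 0], [3, 0, 0, 0, 0, 0, 0]]}}

```text
time: 13.0
position: [0.3852, 0.3352, 0.2321]
ee_rot: [180.0, 0.0, 45.6]
force: [-0.2, 0.6, -2.2]
width: 0.0493
gripper_force: 20.0
```

```bash
python3 - <<'E'
from m import *
s=robot.get_state();print(s["position"],s["ee_rot"],s["width"],s["gripper_force"])
c,im,d=shot("wrist");save("w3",im)
print("jarG",topcirc(c,d,(.433,.385),.077,.1,.06))
E
```

```text
[0.3851914  0.33521463 0.23208802] [1.79989193e+02 1.57999611e-02 4.56017178e+01] 0.04931017109204664 19.999977350234985
jarG (((0.4355728030204773, 0.3858034908771515), 0.02439119853079319), np.int64(1602), np.float64(0.08502127590935732))
```

View pics/w3.png

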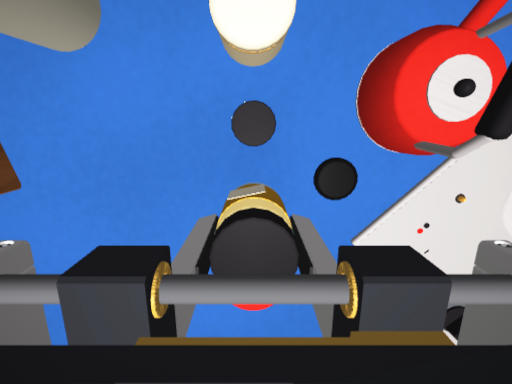

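The yellow jar is held at (253,240); the green jar stands at (253,122) in line with the cream tin at (252,25). The cap is at (335,178). Next: set the yellow jar down and head for the cap.

{"op": "carry_out", "data": {"plan": [[3, 0, 0, 4, 0, 0, 0], [3, 0, 0, 4, 0, 0, 0], [3, 0, 0, 4, 0, 0, 0], [3, 0, 0, 3, 0, 0, 0], [3, 0, 0, 1.5, 0, 0, 0], [3, 0, 0, 0.5, 0, 0, 0], [3, 0, 0, 0, 0, 0, 0], [3, 0, 0, 0, 0, 0, 0]]}}

```text
time: 13.85
position: [0.3859, 0.3358, 0.0635]
ee_rot: [-180.0, -0.1, 45.4]
force: [-0.4, 0.6, -1.4]
width: 0.05
gripper_force: 20.0
```

{"op": "carry_out", "data": {"plan": [[8, 0, 0, 0, 0, 0, 0], [8, 0, 0, 0, 0, 0, 0], [8, 0, 0, 0, 0, 0, 0], [8, 0, 0, 0, 0, 0, 0], [8, 0, 0, -3, 0, 0, 0], [8, 0, 0, -4, 0, 0, 0.133], [9.4, 0, 0, -4, 0, 0, 0.133], [9.4, 0, 0, -4, 0, 0, 0.133], [9.4, 0, 0, 0, 0, 0, 0.133], [9.4, 0, 0, 0, 0, 0, 0.133], [9.4, 0, 0, 0, 0, 0, 0.133], [9.4, 0, 0, 0, 0, 0, 0]]}}

```text
time: 15.05
position: [0.3851, 0.3353, 0.2122]
ee_rot: [180.0, -0.0, -0.5]
force: [-0.5, -0.4, -0.3]
width: 0.0943
gripper_force: 0.0
```

{"op": "carry_out", "data": {"plan": [[9.4, 2.7, 2.9, 0, 0, 0, 0], [9.4, 2.7, 2.9, 0, 0, 0, 0], [9.4, 2.7, 2.9, 0, 0, 0, 0], [9.4, 0, 0, 3, 0, 0, 0], [9.4, 0, 0, 2, 0, 0, 0], [9.4, 0, 0, 0, 0, 0, 0], [9.4, 0, 0, 0, 0, 0, 0]]}}

```text
time: 15.75
position: [0.4659, 0.2476, 0.1627]
ee_rot: [180.0, 0.0, -0.2]
force: [-0.2, -0.6, -0.6]
width: 0.0938
gripper_force: 0.0
```

```bash
python3 - <<'E'
from m import *
s=robot.get_state();print(s["position"],s["ee_rot"],s["width"],s["qpos"].round(0))
c,im,d=shot("scene")
for n,p in(("G",(.435,.385)),("Y",(.385,.335))):print(n,topcirc(c,d,p,.077,.1,.045))
c,im,d=shot("wrist");save("w4",im)
P=cloud(c,d);P[d==0]=9;hsv=cv2.cvtColor(im,cv2.COLOR_RGB2HSV)
cap=(hsv[...,2]<60)&(np.hypot(P[...,0]-.467,P[...,1]-.247)<.045)&(P[...,2]<.025)
for ce,st,m in comps(cap,60):print("cap",ce,st,fitc(rays(c,outline(m),.009)))
q=P[cap];print(cv2.minEnclosingCircle(q[:,:2].astype(np.float32)),np.percentile(q[:,2],[5,50,95]))
E
```

```text
[0.46591793 0.2476328  0.16267891] [ 1.79972447e+02  2.10062378e-03 -2.30669705e-01] 0.0938305641266691 [ -70.   25.   48.  111.  -22.   54. -101.]
G (((0.4348568022251129, 0.38615119457244873), 0.02556886151432991), np.int64(196), np.float64(0.08388407523886632))
Y (((0.3860969543457031, 0.33484750986099243), 0.027486715465784073), np.int64(177), np.float64(0.08391773917698264))
cap [252.94642857 185.68849206] [ 228  161   51   50 2016] (array([0.46679925, 0.24818372]), np.float64(0.029581706107792285))
((0.4652719795703888, 0.2478230893611908), 0.03176741674542427) [0.00874292 0.01082783 0.01206597]
```

View pics/w4.png

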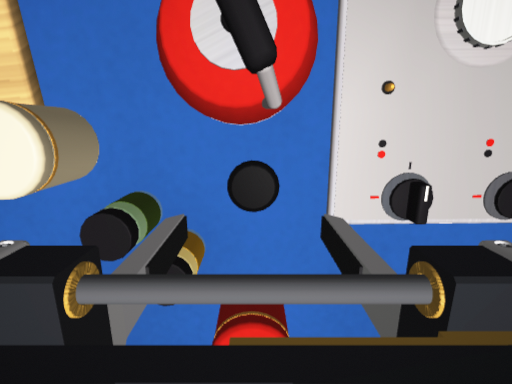

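Both jars stand in the row, green at (120,225) and yellow at (185,255). The cap at (253,186) is centred between the fingers.

{"op": "carry_out", "data": {"plan": [[9.4, 0, 0, 4, 0, 0, 0], [9.4, 0, 0, 4, 0, 0, 0], [9.4, 0, 0, 3, 0, 0, 0], [9.4, 0, 0, 1.6, 0, 0, 0], [9.4, 0, 0, 1, 0, 0, 0], [9.4, 0, 0, 0, 0, 0, 0], [9.4, 0, 0, 0, 0, 0, 0]]}}

```text
time: 16.55
position: [0.4665, 0.2481, 0.0274]
ee_rot: [-180.0, -0.1, -0.3]
force: [0.0, 0.2, 1.4]
width: 0.0941
gripper_force: 0.0
```

{"op": "carry_out", "data": {"plan": [[4, 0, 0, 0, 0, 0, 0], [4, 0, 0, 0, 0, 0, 0], [4, 0, 0, 0, 0, 0, 0], [4, 0, 0, 0, 0, 0, 0], [4, 0, 0, 0, 0, 0, 0], [4, 0, 0, 0, 0, 0, 0], [4, 0, 0, 0, 0, 0, 0]], "squeeze": 25}}

```text
time: 17.25
position: [0.4658, 0.2478, 0.0263]
ee_rot: [-180.0, -0.0, -0.4]
force: [-2.1, 0.5, 5.2]
width: 0.06
gripper_force: 25.1
```

{"op": "carry_out", "data": {"plan": [[4, 0, 0, -1, 0, 0, 0], [4, 0, 0, -3, 0, 0, 0], [4, 0, 0, -4, 0, 0, 0], [4, 0, 0, -4, 0, 0, 0], [4, 2.6, 3.4, 0, 0, 0, 0], [4, 2.6, 3.4, 0, 0, 0, 0], [4, 2.6, 3.4, 0, 0, 0, 0], [4, 2.6, 3.4, 0, 0, 0, 0], [4, 2.6, 3.4, 0, 0, 0, 0], [4, 2.6, 3.4, 0, 0, 0, 0], [4, 2.6, 3.3, 0, 0, 0, 0]]}}

```text
time: 18.35
position: [0.6469, 0.0078, 0.1467]
ee_rot: [180.0, 0.0, -0.4]
force: [0.8, 1.1, -0.9]
width: 0.0601
gripper_force: 24.9
```

{"op": "carry_out", "data": {"plan": [[4, 0, 0, 0, 0, 0, 0], [4, 0, 0, 0, 0, 0, 0]]}}

```text
time: 18.55
position: [0.6462, 0.0083, 0.1463]
ee_rot: [180.0, 0.0, -0.5]
force: [0.2, 0.1, -0.9]
width: 0.0601
gripper_force: 24.9
```

```bash
python3 - <<'E'
from m import *
s=robot.get_state();print(s["position"],s["ee_rot"],s["width"],s["gripper_force"])
c,im,d=shot("wrist");save("w5",im)
P=cloud(c,d);P[d==0]=9;hsv=cv2.cvtColor(im,cv2.COLOR_RGB2HSV);H,S,V=[hsv[...,i] for i in range(3)]
m=(V<60)&(np.hypot(P[...,0]-.648,P[...,1]-.0105)<.045)&(P[...,2]<.15)&(P[...,2]>.1)
print("cap",m.sum(),cv2.minEnclosingCircle(P[m][:,:2].astype(np.float32)),np.percentile(P[m][:,2],[5,50,95]))
br=(H>8)&(H<28)&(S>100)&(P[...,0]>.5)&(P[...,0]<.8)&(P[...,1]>-.12)&(P[...,1]<.15)&(P[...,2]<.04)
for ce,st,k in comps(br,8,800): print("brass",ce.round(1),st[4],rays(c,[ce],.018).round(4))
E
```

```text
[0.6461891  0.00831698 0.14633135] [ 1.79952981e+02  2.61577640e-02 -4.75924325e-01] 0.06009569177916378 24.945677924597902
cap 6193 ((0.6484524607658386, 0.007486602291464806), 0.03226914629340172) [0.12842842 0.13084736 0.1324589 ]
brass [342.2 116.7] 74 [[ 0.7237 -0.0829]]
brass [158.5 119.1] 76 [[0.7232 0.1032]]
brass [264.4 147.9] 17 [[ 0.6932 -0.0041]]
```

View pics/w5.png

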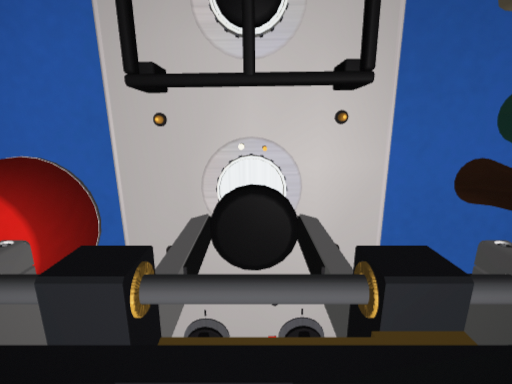

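The cap is held level at (254,227), just in front of the bare burner head (252,187). Pins are at (158,119) and (342,117).

{"op": "carry_out", "data": {"plan": [[4, 0.2, -0.2, 3, 0, 0, 0], [4, 0, 0, 3, 0, 0, 0], [4, 0, 0, 2, 0, 0, 0], [4, 0, 0, 1, 0, 0, 0], [4, 0, 0, 0, 0, 0, 0], [4, 0, 0, 0, 0, 0, 0]]}}

```text
time: 19.2
position: [0.6486, 0.012, 0.0573]
ee_rot: [-180.0, -0.1, -0.3]
force: [0.4, 0.1, -1.6]
width: 0.0602
gripper_force: 24.9
```

```bash
python3 - <<'E'
from m import *
s=robot.get_state();print(s["position"],s["ee_rot"],s["width"],s["gripper_force"],s["force"])
c,im,d=shot("wrist");save("w6",im)
P=cloud(c,d);P[d==0]=9;hsv=cv2.cvtColor(im,cv2.COLOR_RGB2HSV);H,S,V=[hsv[...,i] for i in range(3)]
zt=s["position"][2]-.0263+.012
m=(V<60)&(np.hypot(P[...,0]-.648,P[...,1]-.0105)<.045)&(P[...,2]<zt+.004)&(P[...,2]>zt-.006)
print("cap",m.sum(),cv2.minEnclosingCircle(P[m][:,:2].astype(np.float32)),np.percentile(P[m][:,2],[5,50,95]))
for ce,st,k in comps(m,300):
  o=outline(k);o=o[o[:,1]<np.percentile(o[:,1],70)];print(fitc(rays(c,o,zt-.003)))
E
```

```text
[0.64864671 0.01203616 0.05730959] [-1.79998677e+02 -5.61368111e-02 -3.17454789e-01] 0.06018455323505188 24.9463131615434 [ 0.43916665  0.12138634 -1.63637674]
cap 5918 ((0.6508308053016663, 0.011330288834869862), 0.03249870613217354) [0.03943828 0.04177452 0.04297324]
(array([0.64921631, 0.01148899]), np.float64(0.030865749995918245))
```

{"op": "carry_out", "data": {"plan": [[4, 0, 0.1, 0.4, 0, 0, 0], [4, 0, 0, 0.3, 0, 0, 0], [4, 0, 0, 0.15, 0, 0, 0], [4, 0, 0, 0, 0, 0, 0], [4, 0, 0, 0, 0, 0, 0]]}}

```text
time: 19.75
position: [0.6484, 0.0106, 0.0483]
ee_rot: [-180.0, -0.0, -0.4]
force: [-4.7, 0.9, 9.4]
width: 0.0599
gripper_force: 25.2
```

{"op": "carry_out", "data": {"plan": [[7.5, 0, 0, 0, 0, 0, 0], [7.5, 0, 0, 0, 0, 0, 0], [7.5, 0, 0, 0, 0, 0, 0], [7.5, 0, 0, -2, 0, 0, 0], [7.5, 0, 0, -4, 0, 0, 0], [7.5, -3, 0, -4, 0, 0, 0], [7.5, -3, 0, -2, 0, 0, 0], [7.5, -2, 0, 0, 0, 0, 0], [7.5, 0, 0, 0, 0, 0, 0], [7.5, 0, 0, 0, 0, 0, 0]]}}

```text
time: 20.75
position: [0.5685, 0.0115, 0.1679]
ee_rot: [-180.0, -0.0, -0.3]
force: [0.1, -0.2, 0.0]
width: 0.075
gripper_force: 0.0
```

```bash
python3 - <<'E'
from m import *
s=robot.get_state();print(s["position"],s["ee_rot"],s["width"],s["qpos"].round(0))
c,im,d=shot("wrist");save("w6",im[60:260,120:390].repeat(2,0).repeat(2,1))
P=cloud(c,d);P[d==0]=9;hsv=cv2.cvtColor(im,cv2.COLOR_RGB2HSV);H,S,V=[hsv[...,i] for i in range(3)]
m=(V<70)&(np.hypot(P[...,0]-.648,P[...,1]-.0105)<.045)&(P[...,2]<.05)&(P[...,2]>.02)
print("capz",np.percentile(P[m][:,2],[5,50,95]))
for ce,st,k in comps(m,300): print("cap",ce,fitc(rays(c,outline(k),.031)))
q=P[m&(P[...,2]>.03)];A=np.c_[q[:,:2]-q[:,:2].mean(0),np.ones(len(q))];print("tilt",np.degrees(np.linalg.lstsq(A,q[:,2],rcond=None)[0][:2]))
h=(S<40)&(V>200)&(np.hypot(P[...,0]-.648,P[...,1]-.0105)<.06)&(P[...,2]>.019)
print("head",topcirc(c,np.where(h,d,0),(.648,.0105),.019,.035,.045))
br=(H>8)&(H<28)&(S>100)&(P[...,0]>.5)&(P[...,0]<.8)&(P[...,1]>-.12)&(P[...,1]<.15)&(P[...,2]<.04)
for ce,st,k in comps(br,8,800): print("brass",ce.round(1),st[4],rays(c,[ce],.018).round(4))
E
```

```text
[0.56852251 0.01149002 0.1679328 ] [-1.79973735e+02 -2.93849512e-02 -3.26902834e-01] 0.0750282908231786 [-40.  29.  48. 105. -25.  57. -73.]
capz [0.03079832 0.03287219 0.03420749]
cap [254.25009263 114.78732864] (array([0.64848337, 0.00969208]), np.float64(0.029551848038182248))
tilt [0.15797599 0.03259231]
head (((0.6496261358261108, 0.010060801170766354), 0.036620642989873886), np.int64(548), np.float64(0.023493875565480382))
brass [344.3  39.7] 84 [[ 0.7229 -0.0829]]
brass [162.6  41.9] 82 [[0.7222 0.1031]]
brass [267.2  70.4] 22 [[ 0.6943 -0.0042]]
brass [335.5 180.1] 56 [[ 0.5766 -0.0833]]
brass [174.2 181.7] 57 [[0.5762 0.1024]]
```

View pics/w6.png

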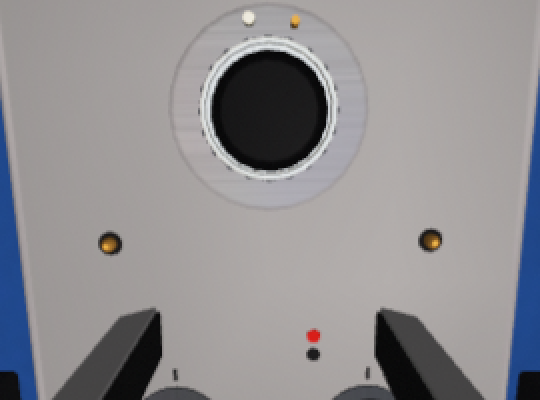

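The cap sits level and centred in the recess at crop (270,108), top 34 mm above the worktop; both front pins are visible. Next: go and look at the grate.

{"op": "carry_out", "data": {"plan": [[6, -1.6, 4.1, -1.5, 0, 0, 0], [6, -1.6, 4.1, -1.5, 0, 0, 0], [6, -1.6, 4.1, -1.5, 0, 0, 0], [6, -1.6, 4.1, -1.5, 0, 0, 0], [6, -1.6, 4.1, -1.5, 0, 0, 0], [6, -1.6, 4.1, -1.5, 0, 0, 0], [6, -1.6, 4.1, -1.5, 0, 0, 0], [6, -1.6, 4.1, -1.5, 0, 0, 0], [6, -1.6, 4.1, -1, 0, 0, 0], [6, 0, 0, 0, 0, 0, 0], [6, 0, 0, 0, 0, 0, 0]]}}

```text
time: 21.9
position: [0.4217, -0.3583, 0.2976]
ee_rot: [179.9, 0.0, -0.5]
force: [0.4, 0.3, -0.1]
width: 0.06
gripper_force: 0.0
```

```bash
python3 - <<'E'
from m import *
s=robot.get_state();print(s["position"],s["ee_rot"],s["width"],s["qpos"].round(0))
c,im,d=shot("wrist");save("w7",im)
P=cloud(c,d);P[d==0]=9;hsv=cv2.cvtColor(im,cv2.COLOR_RGB2HSV);H,S,V=[hsv[...,i] for i in range(3)]
m=(V<90)&(P[...,2]<.06)&(P[...,2]>.044)&(np.hypot(P[...,0]-.46,P[...,1]+.36)<.17)
for ce,st,k in comps(m,100):print(ce,st,cv2.minAreaRect(P[k][:,:2].astype(np.float32)*1000),np.percentile(P[k][:,2],[5,50,95]),P[k][:,:2].mean(0))
E
```

```text
[ 0.42173607 -0.35830686  0.29760355] [ 1.79945260e+02  4.26001452e-02 -4.91343225e-01] 0.06004185153004399 [ -8.  20.  58.  99. -18.  71. -37.]
[258.79603061 143.83022477] [ 181   82  149  126 4182] ((458.1767578125, -366.08978271484375), (168.45352172851562, 208.4845733642578), 4.261373996734619) [0.0462654  0.04865098 0.05019528] [ 0.46270597 -0.36720432]
```

View pics/w7.png

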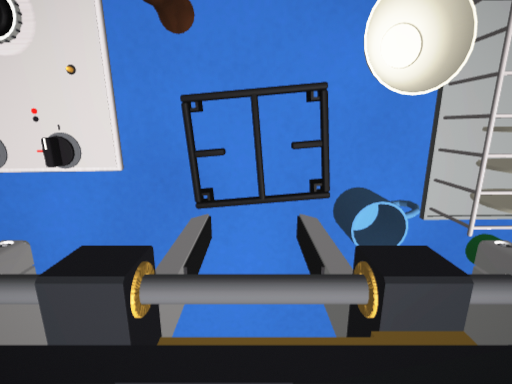

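The grate shows with its centre bar from (262,200) to (254,92), about +4.3° yaw, centred at (0.458, -0.366); the mug is clear to its right.

{"op": "carry_out", "data": {"plan": [[6, 0, 0, 0, 0, 0, -0.082], [6, 3.6, 1.05, 2, 0, 0, 0], [6, 0, 0, 4, 0, 0, 0], [6, 0, 0, 4, 0, 0, 0], [6, 0, 0, 4, 0, 0, 0], [6, 0, 0, 3, 0, 0, 0], [6, 0, 0, 0, 0, 0, 0], [6, 0, 0, 0, 0, 0, 0]]}}

```text
time: 22.75
position: [0.4593, -0.3643, 0.1283]
ee_rot: [180.0, 0.0, 4.4]
force: [0.1, -0.3, 0.8]
width: 0.0599
gripper_force: 0.0
```

```bash
python3 - <<'E'
from m import *
s=robot.get_state();print(s["position"],s["ee_rot"],s["width"],s["qpos"].round(0))
c,im,d=shot("wrist");save("w8",im)
P=cloud(c,d);P[d==0]=9;hsv=cv2.cvtColor(im,cv2.COLOR_RGB2HSV);H,S,V=[hsv[...,i] for i in range(3)]
m=(V<90)&(P[...,2]<.056)&(P[...,2]>.044)&(np.hypot(P[...,0]-.46,P[...,1]+.36)<.17)
y=np.radians(s["ee_rot"][2]);q=P[m][:,:2]-s["position"][:2];a=q@[np.cos(y),np.sin(y)];b=q@[np.sin(y),-np.cos(y)]
print("ahead max",np.percentile(a,[98,99.5]))
k=(abs(b)<.02)&(a<.065)&(a>.0);print("centre bar y",b[k].min(),b[k].max(),np.polyfit(a[k],b[k],1))
k=(a>.072);print("front bar",a[k].min(),a[k].max(),np.polyfit(b[k],a[k],1))
E
```

```text
[ 0.4592809  -0.36433496  0.12825441] [1.79996926e+02 3.84523177e-02 4.40801829e+00] 0.05989426568885612 [  1.  34.  47. 104. -30.  55. -25.]
ahead max [0.08307471 0.0832232 ]
centre bar y -0.0026163428780633415 0.005571253111486854 [-0.00053574  0.00149972]
front bar 0.07247171049739395 0.0833369932378621 [-0.00148749  0.0785801 ]
```

{"op": "carry_out", "data": {"plan": [[6, -0.15, 0.15, 3, 0, 0, 0], [6, 0, 0, 3, 0, 0, 0], [6, 0, 0, 1.5, 0, 0, 0], [6, 0, 0, 0.7, 0, 0, 0], [6, 0, 0, 0, 0, 0, 0], [0, 0, 0, 0, 0, 0, 0], [0, 0, 0, 0, 0, 0, 0], [0, 0, 0, 0, 0, 0, 0], [0, 0, 0, 0, 0, 0, 0], [0, 0, 0, 0, 0, 0, 0], [0, 0, 0, 0, 0, 0, 0], [0, 0, 0, 0, 0, 0, 0]], "squeeze": 45}}

```text
time: 24.0
position: [0.4573, -0.3662, 0.0458]
ee_rot: [-180.0, 0.0, 4.3]
force: [-0.9, 3.7, 1.6]
width: 0.0093
gripper_force: 45.0
```

{"op": "carry_out", "data": {"plan": [[0, 0, 0, -1, 0, 0, 0], [0, 0, 0, -2, 0, 0, 0], [0, 0, 0, -3, 0, 0, 0], [0, 0, 0, -4, 0, 0, 0], [0, 0, 0, -4, 0, 0, 0], [0, 0, 0, 0, 0, 0, 0.072], [0, 0, 0, 0, 0, 0, 0]]}}

```text
time: 24.7
position: [0.4573, -0.3662, 0.1866]
ee_rot: [180.0, -0.1, 0.1]
force: [0.3, 0.3, -7.9]
width: 0.0096
gripper_force: 45.0
```

{"op": "carry_out", "data": {"plan": [[0, 0, -2, 0, 0, 0, 0], [0, 0, -4, 0, 0, 0, 0], [0, 0, -4, 0, 0, 0, 0], [0, 0, -4, 0, 0, 0, 0], [0, 0, -4, 0, 0, 0, 0], [0, 0, -4, 0, 0, 0, 0], [0, 0, -4, 0, 0, 0, 0], [0, 0, -4, 0, 0, 0, 0], [0, 0, -4, 0, 0, 0, 0], [0, 0, -2.6, 0, 0, 0, 0], [0, 0, -1, 0, 0, 0, 0], [0, 0, 0, 0, 0, 0, 0]]}}

```text
time: 25.9
position: [0.4553, 0.0107, 0.1852]
ee_rot: [180.0, 0.1, 0.4]
force: [-0.3, -0.6, -7.0]
width: 0.0095
gripper_force: 45.0
```

{"op": "carry_out", "data": {"plan": [[0, 2, 0, 0, 0, 0, 0], [0, 4, 0, 0, 0, 0, 0], [0, 4, 0, 0, 0, 0, 0], [0, 4, 0, 0, 0, 0, 0], [0, 3.2, 0, 0, 0, 0, 0], [0, 2, 0, 0, 0, 0, 0], [0, 0, 0, 2, 0, 0, 0], [0, 0, 0, 0, 0, 0, 0], [0, 0, 0, 0, 0, 0, 0]]}}

```text
time: 26.8
position: [0.6473, 0.009, 0.1655]
ee_rot: [180.0, 0.1, 0.2]
force: [-0.7, -0.9, -6.4]
width: 0.0095
gripper_force: 45.0
```

```bash
cat > g.py <<'E'
from m import *
def grate(zt):
    s=robot.get_state();p=s["position"];print(p,s["ee_rot"],s["width"],s["gripper_force"])
    c,im,d=shot("wrist")
    P=cloud(c,d);P[d==0]=9;hsv=cv2.cvtColor(im,cv2.COLOR_RGB2HSV);H,S,V=[hsv[...,i] for i in range(3)]
    z=p[2]+.004
    m=(V<90)&(abs(P[...,2]-z)<.008);y=np.radians(s["ee_rot"][2])
    q=P[m][:,:2]-p[:2];a=q@[np.cos(y),np.sin(y)];b=q@[np.sin(y),-np.cos(y)]
    k=(a>.068)&(a<.1)&(abs(b)<.1)
    print("front bar",np.percentile(a[k],[1,99]),np.polyfit(b[k],a[k],1),"z",np.median(P[m][:,2][k]))
    k=(a>.0)&(abs(b)>.085)&(abs(b)<.12);print("sides",np.percentile(b[k],[1,99]))
    k=(a>.02)&(a<.07)&(abs(b)<.02);print("cbar",np.polyfit(a[k],b[k],1))
    return c,im,d,P,hsv
E
python3 - <<'E'
from g import *
c,im,d,P,hsv=grate(0);save("w9",im);H,S,V=[hsv[...,i] for i in range(3)]
br=(H>8)&(H<28)&(S>100)&(P[...,0]>.5)&(P[...,0]<.8)&(P[...,1]>-.12)&(P[...,1]<.15)&(P[...,2]<.04)
for ce,st,k in comps(br,8,800): print("brass",ce.round(1),st[4],rays(c,[ce],.018).round(4))
E
```

```text
[0.64726214 0.00896527 0.16548001] [1.79952863e+02 8.64936226e-02 1.61346283e-01] 0.009501342729554121 44.99783992767334
front bar [0.06870455 0.08490838] [-0.00021203  0.07956969] z 0.16835261706221047
sides [-0.10299565  0.1041203 ]
cbar [ 1.24866020e-02 -1.84108669e-05]
brass [165.9 119.2] 64 [[0.7233 0.1032]]
brass [337.9 118.8] 66 [[ 0.7239 -0.0828]]
brass [264.3 147.2] 10 [[ 0.6935 -0.0035]]
brass [176.6 242.6] 20 [[0.5791 0.1012]]
brass [329.2 242.4] 32 [[ 0.5796 -0.0832]]
```

View pics/w9.png

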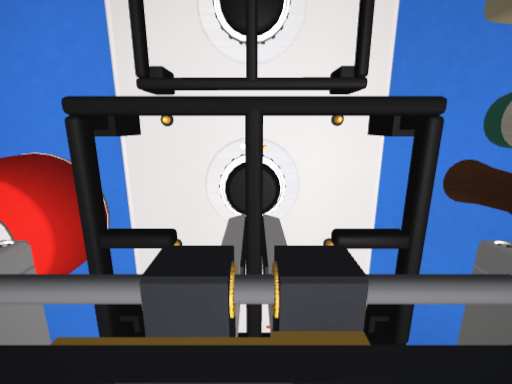

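The grate is held level with its bars square to the plate. Pins show at (166,119), (338,119), (177,243) and (329,242), so a small correction centres it.

{"op": "carry_out", "data": {"plan": [[0, 0.25, -0.1, 3, 0, 0, 0], [0, 0, 0, 3, 0, 0, 0], [0, 0, 0, 2.2, 0, 0, 0], [0, 0, 0, 0, 0, 0, 0], [0, 0, 0, 0, 0, 0, 0]]}}

```text
time: 27.35
position: [0.6508, 0.0111, 0.0851]
ee_rot: [180.0, -0.1, 0.2]
force: [0.0, -0.1, -6.5]
width: 0.0097
gripper_force: 45.0
```

```bash
python3 - <<'E'
from g import *
for i in range(4): grate(0)
c,im,d,P,hsv=grate(0);save("w10",im);H,S,V=[hsv[...,i] for i in range(3)]
br=(H>8)&(H<28)&(S>100)&(P[...,0]>.5)&(P[...,0]<.8)&(P[...,1]>-.12)&(P[...,1]<.15)&(P[...,2]<.04)
for ce,st,k in comps(br,8,800): print("brass",ce.round(1),st[4],rays(c,[ce],.018).round(4))
E
```

```text
[0.65079621 0.01105605 0.08509893] [ 1.79985548e+02 -5.64659246e-02  2.21390860e-01] 0.009665683291728984 44.99780058860779
front bar [0.0686969  0.08487473] [-0.00051761  0.07954778] z 0.08817374347913545
sides [-0.10281653  0.10420246]
cbar [1.17100836e-02 9.11203708e-05]
[0.65113833 0.0110724  0.08558328] [ 1.79995703e+02 -1.11939336e-01  2.16760856e-01] 0.009216032422045984 44.99786853790283
front bar [0.06872663 0.0849272 ] [-0.0004512   0.07957721] z 0.08875422900582954
sides [-0.10284317  0.10426853]
cbar [1.21183240e-02 4.45419713e-05]
[0.65126159 0.01116372 0.08566861] [-1.79996428e+02 -1.35767994e-01  2.20049958e-01] 0.00957220170559739 44.997793436050415
front bar [0.06868498 0.08490566] [-0.00034223  0.07956257] z 0.08885918689780517
sides [-0.10275622  0.10418762]
cbar [1.19574464e-02 4.44293417e-05]
[0.65122634 0.01130238 0.08555031] [-1.79987486e+02 -1.34738474e-01  2.27139382e-01] 0.009530759274097814 44.99783456325531
front bar [0.06868097 0.08488875] [-0.00019903  0.07954731] z 0.08873249005838588
sides [-0.10284847  0.10427416]
cbar [1.24233695e-02 5.76040393e-05]
[0.65106097 0.01137826 0.08523949] [-1.79985311e+02 -1.12159122e-01  2.26167661e-01] 0.009769181766308447 44.997843503952026
front bar [0.06870672 0.08491304] [-0.0002092   0.07956849] z 0.08841040224725952
sides [-0.10276841  0.10426822]
cbar [1.18325073e-02 6.67487215e-05]
brass [141.6 122.4] 57 [[0.7232 0.1005]]
brass [366.5 122.2] 40 [[ 0.7238 -0.0793]]
brass [271.8 160.4] 24 [[ 0.6931 -0.0041]]
```

{"op": "carry_out", "data": {"plan": [[0, -0.1, 0.1, 1, 0, 0, 0], [0, 0, 0, 0.8, 0, 0, 0], [0, 0, 0, 0.5, 0, 0, 0], [0, 0, 0, 0.3, 0, 0, 0], [0, 0, 0, 0, 0, 0, 0], [0, 0, 0, 0, 0, 0, 0], [0, 0, 0, 0, 0, 0, 0]]}}

```text
time: 28.3
position: [0.6492, 0.0102, 0.0578]
ee_rot: [180.0, 0.0, 0.2]
force: [-4.8, 0.6, 1.3]
width: 0.0097
gripper_force: 45.0
```

{"op": "carry_out", "data": {"plan": [[5, 0, 0, 0, 0, 0, 0], [5, 0, 0, 0, 0, 0, 0], [5, 0, 0, 0, 0, 0, 0], [5, 0, 0, 0, 0, 0, 0], [5, 0, 0, -3, 0, 0, 0], [5, 0, 0, -4, 0, 0, 0], [5, -3, 0, -4, 0, 0, 0], [5, -3, 0, -4, 0, 0, 0], [5, -3, 0, -4, 0, 0, 0], [5, -1, 0, 0, 0, 0, 0], [5, 0, 0, 0, 0, 0, 0]]}}

```text
time: 29.4
position: [0.5489, 0.0105, 0.2485]
ee_rot: [-179.9, -0.1, 0.3]
force: [1.1, 0.0, 0.5]
width: 0.05
gripper_force: 0.0
```

```bash
python3 - <<'E'
from m import *
s=robot.get_state();print(s["position"],s["ee_rot"],s["width"])
c,im,d=shot("wrist");save("w11",im)
P=cloud(c,d);P[d==0]=9;hsv=cv2.cvtColor(im,cv2.COLOR_RGB2HSV);H,S,V=[hsv[...,i] for i in range(3)]
m=(V<90)&(P[...,2]<.075)&(P[...,2]>.05)&(abs(P[...,0]-.65)<.095)&(abs(P[...,1]-.01)<.13)
q=P[m];print(cv2.minAreaRect(q[:,:2].astype(np.float32)*1000))
for n,k in(("front",q[:,0]<.58),("rear",q[:,0]>.72),("L",q[:,1]>.1),("R",q[:,1]<-.08)): print(n,k.sum(),np.median(q[k,2]))
h=(V<80)&(P[...,2]>.15)&(P[...,2]<.19)&(np.hypot(P[...,0]-.612,P[...,1]-.26)<.1)
if h.sum()>30:print("handle",h.sum(),cv2.minAreaRect(P[h][:,:2].astype(np.float32)*1000),P[h].mean(0))
c,im,d=shot("scene")
P=cloud(c,d);P[d==0]=9;hsv=cv2.cvtColor(im,cv2.COLOR_RGB2HSV);V=hsv[...,2]
h=(V<80)&(P[...,2]>.15)&(P[...,2]<.19)&(np.hypot(P[...,0]-.612,P[...,1]-.26)<.1)
print("handle scene",h.sum(),cv2.minAreaRect(P[h][:,:2].astype(np.float32)*1000))
for n,p in(("G",(.435,.385)),("Y",(.385,.335))):print(n,topcirc(c,d,p,.077,.1,.045))
E
```

```text
[0.54888659 0.01048923 0.24851901] [-1.79880445e+02 -9.06516310e-02  2.50797967e-01] 0.04995038767019426
((650.0429077148438, 8.946235656738281), (168.93455505371094, 209.12962341308594), 0.2076866179704666)
front 1398 0.06058681014628406
rear 2079 0.060395592309809565
L 1417 0.06045712417411364
R 1470 0.06063425248302359
handle 364 ((581.3050537109375, 239.50131225585938), (31.96803855895996, 10.282833099365234), 3.1690590381622314) [0.57880564 0.23765338 0.15817803]
handle scene 167 ((613.8307495117188, 264.83856201171875), (94.3154525756836, 15.523762702941895), 25.44349479675293)
G (((0.43953973054885864, 0.41601458191871643), 0.024818817153573036), np.int64(134), np.float64(0.08420351910040474))
Y (((0.38713833689689636, 0.3348839581012726), 0.025540877133607864), np.int64(173), np.float64(0.08396480854857369))
```

View pics/w11.png

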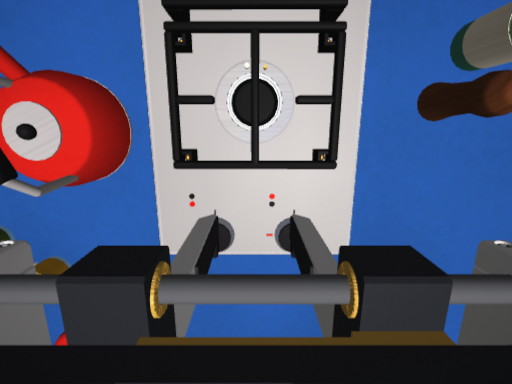

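The grate is seated: its four bars are level, and the pins show inside the feet at (180,40), (328,40), (188,157) and (322,157). The scene camera shows the green jar was knocked aside, so I'll mend that first.

{"op": "carry_out", "data": {"plan": [[8, -1.2, -4.3, 0, 0, 0, 0], [8, -1.2, -4.3, 0, 0, 0, 0], [8, -1.2, -4.3, 0, 0, 0, 0], [8, -1.2, -4.3, 0, 0, 0, 0], [8, -1.2, -4.3, 0, 0, 0, 0], [8, -1.2, -4.3, 0, 0, 0, 0], [8, -1.2, -4.3, 0, 0, 0, 0], [8, -1.2, -4.3, 0, 0, 0, 0], [8, -1.2, -4.3, 0, 0, 0, 0]]}}

```text
time: 30.4
position: [0.4395, 0.3985, 0.2463]
ee_rot: [179.9, 0.0, 0.2]
force: [0.7, 0.6, 0.9]
width: 0.0796
gripper_force: 0.0
```

{"op": "carry_out", "data": {"plan": [[8, 0, 0, 0, 0, 0, -0.132], [8, 0, 0, 0, 0, 0, -0.132], [8, 0, 0, 0, 0, 0, -0.132], [8, 0, 0, 0, 0, 0, -0.132], [8, 0, 0, 0, 0, 0, -0.132], [8, 0, 0, 0, 0, 0, -0.132], [8, 0, 0, 0, 0, 0, 0], [8, 0, 0, 0, 0, 0, 0]]}}

```text
time: 31.2
position: [0.4403, 0.3965, 0.2467]
ee_rot: [180.0, 0.1, 45.3]
force: [0.2, -0.5, 0.2]
width: 0.08
gripper_force: 0.0
```

```bash
python3 - <<'E'
from m import *
s=robot.get_state();print(s["position"],s["ee_rot"],s["width"],s["qpos"].round(0))
c,im,d=shot("wrist");save("w12",im)
t=topcirc(c,d,(.44,.418),.077,.1,.05);print("G",t)
g=np.array(t[0][0]);y=np.radians(s["ee_rot"][2])
def rel(p): q=np.array(p)-s["position"][:2];return q@[np.cos(y),np.sin(y)],q@[np.sin(y),-np.cos(y)]
print("to G",rel(g),"then slot",rel((.4337,.385)))
c,im,d=shot("scene");print(topcirc(c,d,(.44,.418),.077,.1,.05),topcirc(c,d,(.386,.335),.077,.1,.045))
E
```

```text
[0.44025741 0.39648756 0.24670157] [1.79973211e+02 8.28539892e-02 4.53384369e+01] 0.07996258942405662 [-75.  23.  40.  97. -16.  66. -76.]
G (((0.45121344923973083, 0.4265035092830658), 0.036338578909635544), np.int64(1300), np.float64(0.08504571221329188))
to G (np.float64(0.02905067610260834), np.float64(-0.013306025945198469)) then slot (np.float64(-0.012780087715285913), np.float64(0.003410713733749281))
(((0.4408012330532074, 0.4214631915092468), 0.0257672518491745), np.int64(211), np.float64(0.0840525728185254)) (((0.3853759467601776, 0.3375544548034668), 0.026943104341626167), np.int64(177), np.float64(0.083799750188565))
```

View pics/w12.png

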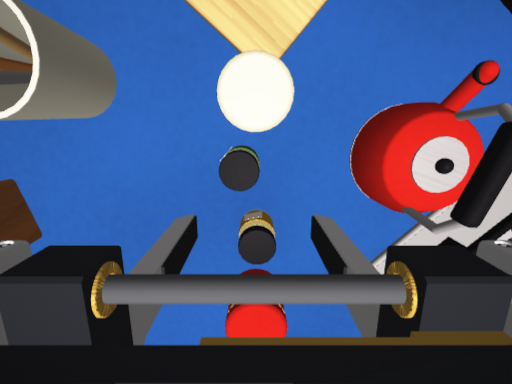

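The green jar stands upright at (239,170), left of the line from cream tin (255,91) to yellow jar (257,238). I have 14 views used, so from here on it's numbers only.

```bash
python3 - <<'E'
from m import *
s=robot.get_state();y=np.radians(s["ee_rot"][2])
c,im,d=shot("wrist");g=topcirc(c,d,(.4405,.4205),.08,.09,.031);print("G",g)
g=np.array(g[0][0]);print(plane(c,239,170,.086))
q=g-s["position"][:2];print("rel",q@[np.cos(y),np.sin(y)],q@[np.sin(y),-np.cos(y)])
v=np.array([.4335,.385])-g;print("to slot",v@[np.cos(y),np.sin(y)],v@[np.sin(y),-np.cos(y)])
E
```

```text
G (((0.44013512134552, 0.4201383590698242), 0.024322358891367912), np.int64(1285), np.float64(0.08513770278327965))
[0.44105503 0.42037538 0.086     ]
rel 0.016846131150093212 -0.016553249112193885
to slot -0.02967594038111852 0.019951633413983226
```

{"op": "carry_out", "data": {"plan": [[8, 1.7, -1.65, 2, 0, 0, 0], [8, 0, 0, 4, 0, 0, 0], [8, 0, 0, 4, 0, 0, 0], [8, 0, 0, 4, 0, 0, 0], [8, 0, 0, 3, 0, 0, 0], [8, 0, 0, 1.5, 0, 0, 0], [8, 0, 0, 0, 0, 0, 0], [3, 0, 0, 0, 0, 0, 0], [3, 0, 0, 0, 0, 0, 0], [3, 0, 0, 0, 0, 0, 0], [3, 0, 0, 0, 0, 0, 0], [3, 0, 0, 0, 0, 0, 0]], "squeeze": 20}}

```text
time: 32.55
position: [0.4402, 0.4207, 0.0635]
ee_rot: [-180.0, -0.1, 45.6]
force: [-2.2, 0.3, 6.6]
width: 0.0497
gripper_force: 20.0
```

{"op": "carry_out", "data": {"plan": [[3, 0, 0, 0, 0, 0, 0], [3, 0, 0, 0, 0, 0, 0], [3, 0, 0, -2, 0, 0, 0], [3, -1, 0.7, 0, 0, 0, 0], [3, -1, 0.7, 0, 0, 0, 0], [3, -1, 0.6, 0, 0, 0, 0], [3, 0, 0, 0, 0, 0, 0], [3, 0, 0, 1, 0, 0, 0], [3, 0, 0, 0.9, 0, 0, 0], [3, 0, 0, 0, 0, 0, 0], [3, 0, 0, 0, 0, 0, 0]]}}

```text
time: 33.65
position: [0.4331, 0.3848, 0.0628]
ee_rot: [180.0, 0.1, 45.6]
force: [-0.1, -0.1, -2.4]
width: 0.0499
gripper_force: 20.0
```

{"op": "carry_out", "data": {"plan": [[3, 0, 0, 0.15, 0, 0, 0], [8, 0, 0, 0, 0, 0, 0], [8, 0, 0, 0, 0, 0, 0], [8, 0, 0, 0, 0, 0, 0], [8, 0, 0, 0, 0, 0, 0], [8, 0, 0, -3, 0, 0, 0], [8, 0, 0, -4, 0, 0, 0], [8, 0, 0, -4, 0, 0, 0.117], [8, 0, 0, -4, 0, 0, 0.117], [8, 0, 0, -4, 0, 0, 0.117], [8, 0, 0, -2, 0, 0, 0]]}}

```text
time: 34.75
position: [0.4339, 0.3852, 0.2755]
ee_rot: [-179.9, -0.2, 25.2]
force: [0.4, 0.2, -0.0]
width: 0.0796
gripper_force: 0.0
```

{"op": "carry_out", "data": {"plan": [[7, 1.5, 3, 0, 0, 0, 0], [7, 1.5, 3, 0, 0, 0, 0], [7, 1.5, 3, 0, 0, 0, 0], [7, 1.5, 3, 0, 0, 0, 0], [7, 1, 3, 0, 0, 0, 0], [7, 0, 0, 0, 0, 0, 0], [7, 0, 0, 0, 0, 0, 0]]}}

```text
time: 35.45
position: [0.5613, 0.279, 0.2721]
ee_rot: [180.0, 0.0, 25.4]
force: [-0.3, 0.1, 0.5]
width: 0.0699
gripper_force: 0.0
```

```bash
cat > k.py <<'E'
from m import *
def kettle(guess,z0,tz):
    s=robot.get_state();p=s["position"];print(p,s["ee_rot"][2],s["width"],s["gripper_force"]);c,im,d=shot("wrist")
    P=cloud(c,d);P[d==0]=9;V=cv2.cvtColor(im,cv2.COLOR_RGB2HSV)[...,2];y=np.radians(s["ee_rot"][2])
    h=(V<100)&(P[...,2]>z0+.165)&(P[...,2]<z0+.178)&(np.hypot(P[...,0]-guess[0],P[...,1]-guess[1])<.08)
    (cc,sz,an)=cv2.minAreaRect(P[h][:,:2].astype(np.float32)*1000);print("handle",h.sum(),cc,sz,an,P[h][:,2].mean())
    q=np.array(cc)/1000-p[:2];print("rel",q@[np.cos(y),np.sin(y)],q@[np.sin(y),-np.cos(y)])
E
python3 - <<'E'
from k import *
kettle((.6115,.262),0,0)
c,im,d=shot("scene");print(topcirc(c,d,(.4335,.385),.077,.1,.04),topcirc(c,d,(.386,.335),.077,.1,.04))
E
```

```text
[0.56126969 0.27904218 0.27212938] 25.409568658312295 0.06991924563843478 0.0
handle 1844 (611.9277954101562, 262.4408264160156) (98.11935424804688, 18.165781021118164) 25.110315322875977 0.16999042546420945
rel 0.038634215861666446 0.036732076635531644
(((0.43261751532554626, 0.38491734862327576), 0.026605475693941116), np.int64(197), np.float64(0.08403919455671294)) (((0.38726308941841125, 0.33473074436187744), 0.02577291987836361), np.int64(177), np.float64(0.08403739518406728))
```

{"op": "carry_out", "data": {"plan": [[7, 1.95, 1.85, 0, 0, 0, 0], [7, 1.9, 1.8, 0, 0, 0, 0], [7, 0, 0, 4, 0, 0, 0], [7, 0, 0, 4, 0, 0, 0], [7, 0, 0, 2.9, 0, 0, 0], [7, 0, 0, 0, 0, 0, 0], [1, 0, 0, 0, 0, 0, 0], [1, 0, 0, 0, 0, 0, 0], [1, 0, 0, 0, 0, 0, 0], [1, 0, 0, 0, 0, 0, 0], [1, 0, 0, 0, 0, 0, 0], [1, 0, 0, 0, 0, 0, 0]], "squeeze": 45}}

```text
time: 36.75
position: [0.6116, 0.2632, 0.1635]
ee_rot: [-180.0, -0.0, 25.5]
force: [0.2, 0.1, -0.2]
width: 0.0255
gripper_force: 0.0
```

{"op": "carry_out", "data": {"plan": [[1, 0, 0, 0, 0, 0, 0], [1, 0, 0, -1, 0, 0, 0], [1, 0, 0, -2, 0, 0, 0], [1, 0, 0, -3, 0, 0, 0], [1, 0, 0, -3, 0, 0, 0], [1, 0, 0, 0, 0, 0, 0], [1, 0, 0, 0, 0, 0, 0]]}}

```text
time: 37.45
position: [0.6113, 0.2632, 0.2532]
ee_rot: [-180.0, -0.0, 25.5]
force: [0.7, -0.2, -5.0]
width: 0.0176
gripper_force: 45.0
```

```bash
python3 - <<'E'
from k import *
s=robot.get_state();kettle(s["position"][:2],s["position"][2]-.163,0)
E
```

```text
[0.61134079 0.26323373 0.25322102] 25.48988078054733 0.01758273727476031 44.996105432510376
handle 3578 (612.1630859375, 262.7816467285156) (97.94744110107422, 21.145017623901367) 23.241605758666992 0.260052606614225
rel 0.0005477028509218965 0.0007619569489109887
```

{"op": "carry_out", "data": {"plan": [[1, -0.7, 2, 0, 0, 0, 0], [1, -1, 3.5, 0, 0, 0, 0], [1, -1.1, 3.5, 0, 0, 0, 0], [1, -1.1, 3.5, 0, 0, 0, 0], [1, -1.1, 3.5, 0, 0, 0, 0], [1, -1.1, 3.5, 0, 0, 0, 0], [1, -0.9, 3, 0, 0, 0, 0], [1, -0.5, 2, 0, 0, 0, 0], [1, 0, 0, 0, 0, 0, 0], [1, 0, 0, 0, 0, 0, 0], [1, 0, 0, 0, 0, 0, 0]]}}

```text
time: 38.6
position: [0.6489, 0.0109, 0.2524]
ee_rot: [-180.0, 0.1, 25.6]
force: [0.0, 0.4, -4.8]
width: 0.0176
gripper_force: 45.0
```

```bash
python3 - <<'E'
from k import *
for i in range(3):
  s=robot.get_state();kettle(s["position"][:2],s["position"][2]-.163,0)
print(s["force"])
y=np.radians(s["ee_rot"][2]);q=np.array([.6497,.0099])-s["position"][:2];print("to burner",q@[np.cos(y),np.sin(y)],q@[np.sin(y),-np.cos(y)])
E
```

```text
[0.64891428 0.01094746 0.25236025] 25.5548311121713 0.017552594026398312 44.99617338180542
handle 3586 (649.6800537109375, 10.575639724731445) (98.12055206298828, 21.122962951660156) 23.350078582763672 0.25920815252245155
rel 0.0005304660900756617 0.0006657815798119702
[0.64898648 0.01102839 0.25257336] 25.5706644171355 0.017859875911893593 44.99614119529724
handle 3579 (649.6463012695312, 10.724720001220703) (98.17811584472656, 21.032119750976562) 22.88292121887207 0.2594270675870625
rel 0.00046412291911864385 0.000558717043552296
[0.64903461 0.01095593 0.25277069] 25.57076222072306 0.017632036600447647 44.99608933925629
handle 3581 (649.86572265625, 10.574810028076172) (97.88227844238281, 21.113744735717773) 23.302888870239258 0.25960961829375323
rel 0.0005852073187230152 0.0007025184158171434
[-0.45008322  0.33967583 -4.38651781]
to burner 0.00014445150597346026 0.0012397026359075814
```

{"op": "carry_out", "data": {"plan": [[1, 0, 0.06, 1, 0, 0, 0], [1, 0, 0, 1, 0, 0, 0], [1, 0, 0, 0.5, 0, 0, 0], [1, 0, 0, 0.2, 0, 0, 0], [1, 0, 0, 0, 0, 0, 0], [1, 0, 0, 0, 0, 0, 0], [1, 0, 0, 0, 0, 0, 0]]}}

```text
time: 39.45
position: [0.6496, 0.0092, 0.2264]
ee_rot: [180.0, -0.0, 25.5]
force: [-0.6, -0.1, -4.5]
width: 0.0177
gripper_force: 45.0
```

{"op": "carry_out", "data": {"plan": [[1, 0, 0, 0.1, 0, 0, 0], [1, 0, 0, 0.1, 0, 0, 0], [1, 0, 0, 0, 0, 0, 0], [1, 0, 0, 0, 0, 0, 0]]}}

```text
time: 39.85
position: [0.6498, 0.0092, 0.2253]
ee_rot: [180.0, -0.1, 25.5]
force: [-4.3, 0.6, 8.2]
width: 0.0176
gripper_force: 45.0
```

{"op": "carry_out", "data": {"plan": [[5, 0, 0, 0, 0, 0, 0], [5, 0, 0, 0, 0, 0, 0], [5, 0, 0, 0, 0, 0, 0], [5, 0, 0, 0, 0, 0, 0], [5, 0, 0, -3, 0, 0, 0], [5, 0, 0, -4, 0, 0, 0], [5, 0, 0, -2, 0, 0, 0.148], [5, 0, 0, 0, 0, 0, 0.148], [5, 0, 0, 0, 0, 0, 0.148], [5, 0, 0, 0, 0, 0, 0], [5, 0, 0, 0, 0, 0, 0]]}}

```text
time: 40.95
position: [0.6494, 0.0093, 0.314]
ee_rot: [180.0, 0.0, 0.3]
force: [-0.5, -0.2, -1.0]
width: 0.0501
gripper_force: 0.0
```

{"op": "carry_out", "data": {"plan": [[5, -4.2, -1, 0, 0, 0, 0], [5, -4.2, -1, 0, 0, 0, 0], [5, -4.2, -1, 0, 0, 0, 0], [5, -4.2, -1, 0, 0, 0, 0], [5, -4.2, -1, 0, 0, 0, 0], [5, -2.2, -1, 0, 0, 0, 0], [5, 0, 0, 0, 0, 0, 0], [5, 0, 0, 0, 0, 0, 0]]}}

```text
time: 41.75
position: [0.4323, 0.0663, 0.3165]
ee_rot: [-179.9, -0.0, 0.2]
force: [0.5, -0.8, -0.6]
width: 0.05
gripper_force: 0.0
```

```bash
python3 - <<'E'
from k import *
kettle((.6497,.0105),.062,0)
c,im,d=shot("wrist")
P=cloud(c,d);P[d==0]=9;hsv=cv2.cvtColor(im,cv2.COLOR_RGB2HSV);H,S,V=[hsv[...,i] for i in range(3)]
red=((H<8)|(H>172))&(S>150)&(P[...,2]>.1)&(P[...,2]<.16);print("kettle red",red.sum())
m=(P[...,2]>.04)&(P[...,2]<.056)&(np.hypot(P[...,0]-.4543,P[...,1]-.069)<.035)
print("knob bar",m.sum(),cv2.minAreaRect(P[m][:,:2].astype(np.float32)*1000),P[m].mean(0) if m.sum() else 0)
c,im,d=shot("scene")
P=cloud(c,d);P[d==0]=9;hsv=cv2.cvtColor(im,cv2.COLOR_RGB2HSV);V=hsv[...,2]
h=(V<90)&(P[...,2]>.225)&(P[...,2]<.245)&(np.hypot(P[...,0]-.65,P[...,1]-.012)<.09)
print("scene handle",h.sum(),cv2.minAreaRect(P[h][:,:2].astype(np.float32)*1000),P[h][:,2].mean())
print(topcirc(c,d,(.4335,.385),.077,.1,.04),topcirc(c,d,(.386,.335),.077,.1,.04))
E
```

```text
[0.43234333 0.0663095  0.31649714] 0.1867256042292752 0.04997391866644249 0.0
handle 0 (0.0, 0.0) (0.0, 0.0) 0.0 nan
rel -0.4325571303245847 0.06490015749884419
kettle red 5046
knob bar 244 ((454.8741455078125, 69.25588989257812), (12.754484176635742, 42.65847396850586), 89.64607238769531) [0.45554161 0.06928731 0.04636807]
scene handle 127 ((652.7667846679688, 12.80892562866211), (93.67845916748047, 14.452465057373047), 24.33942413330078) 0.23082483744004378
(((0.43361374735832214, 0.3846288025379181), 0.02543317712843418), np.int64(196), np.float64(0.08418203860908696)) (((0.3866429626941681, 0.3344244360923767), 0.02576105110347271), np.int64(170), np.float64(0.08382994674756528))k.py:6: RuntimeWarning: Mean of empty slice.
  (cc,sz,an)=cv2.minAreaRect(P[h][:,:2].astype(np.float32)*1000);print("handle",h.sum(),cc,sz,an,P[h][:,2].mean())
  ret = ret.dtype.type(ret / rcount)
```

{"op": "carry_out", "data": {"plan": [[4, 2.25, -0.3, 2, 0, 0, 0], [4, 0, 0, 4, 0, 0, 0], [4, 0, 0, 4, 0, 0, 0], [4, 0, 0, 4, 0, 0, 0], [4, 0, 0, 4, 0, 0, 0], [4, 0, 0, 3, 0, 0, 0], [4, 0, 0, 0, 0, 0, 0], [4, 0, 0, 0, 0, 0, 0]]}}

```text
time: 42.7
position: [0.4524, 0.0677, 0.1082]
ee_rot: [179.9, 0.1, -0.1]
force: [1.2, -0.8, 1.0]
width: 0.0398
gripper_force: 0.0
```

```bash
python3 - <<'E'
from k import *
for i in range(3):
  s=robot.get_state();print(s["position"],s["ee_rot"][2],s["qpos"].round(0))
  c,im,d=shot("wrist");P=cloud(c,d);P[d==0]=9
  m=(P[...,2]>.04)&(P[...,2]<.056)&(np.hypot(P[...,0]-.4549,P[...,1]-.069)<.035)
  print("knob bar",m.sum(),cv2.minAreaRect(P[m][:,:2].astype(np.float32)*1000),P[m].mean(0) if m.sum() else 0)
E
```

```text
[0.45244217 0.06765733 0.10824008] -0.1303972796326342 [-57.  25.  53. 123. -28.  45. -76.]
knob bar 765 ((455.2472839355469, 69.54676055908203), (12.733672142028809, 43.3968391418457), 89.92452239990234) [0.45657669 0.06928617 0.04664078]
[0.45284192 0.06819513 0.10895123] -0.09752481681646574 [-57.  25.  53. 123. -28.  45. -76.]
knob bar 765 ((455.36932373046875, 69.38066101074219), (12.887974739074707, 43.050209045410156), 89.99874877929688) [0.45654231 0.06925242 0.04660426]
[0.45294193 0.06867551 0.10924502] -0.06841098672572354 [-57.  25.  53. 123. -28.  45. -76.]
knob bar 738 ((455.47198486328125, 69.36456298828125), (12.198460578918457, 42.63233947753906), 89.45672607421875) [0.45634162 0.06943236 0.04669107]
```

{"op": "carry_out", "data": {"plan": [[4, 0.2, -0.05, 2, 0, 0, 0], [4, 0, 0, 2, 0, 0, 0], [4, 0, 0, 1.2, 0, 0, 0], [4, 0, 0, 0.6, 0, 0, 0], [4, 0, 0, 0, 0, 0, 0], [0, 0, 0, 0, 0, 0, 0], [0, 0, 0, 0, 0, 0, 0], [0, 0, 0, 0, 0, 0, 0], [0, 0, 0, 0, 0, 0, 0], [0, 0, 0, 0, 0, 0, 0], [0, 0, 0, 0, 0, 0, 0]], "squeeze": 40}}

```text
time: 43.95
position: [0.454, 0.0697, 0.0501]
ee_rot: [-180.0, 0.1, -0.0]
force: [-0.6, 2.4, 3.7]
width: 0.0128
gripper_force: 40.0
```

{"op": "carry_out", "data": {"plan": [[0, 0, 0, 0.2, 0, 0, 0], [0, 0, 0, 0.2, 0, 0, 0], [0, 0, 0, 0.2, 0, 0, 0], [0, 0, 0, 0.1, 0, 0, 0], [0, 0, 0, 0, 0, 0, 0], [0, 0, 0, 0, 0, 0, 0]]}}

```text
time: 44.55
position: [0.4544, 0.0696, 0.0437]
ee_rot: [-179.9, 0.0, -0.1]
force: [-7.7, 3.5, 34.5]
width: 0.0129
gripper_force: 40.0
```

{"op": "carry_out", "data": {"plan": [[0, 0, 0, -0.04, 0, 0, -0.1], [0, 0, 0, 0, 0, 0, -0.12], [0, 0, 0, 0, 0, 0, -0.12], [0, 0, 0, 0, 0, 0, -0.12], [0, 0, 0, 0, 0, 0, -0.12], [0, 0, 0, 0, 0, 0, -0.12]]}}

```text
time: 45.15
position: [0.4541, 0.07, 0.0438]
ee_rot: [-179.9, 0.0, 40.3]
force: [-4.4, 6.1, 22.5]
width: 0.013
gripper_force: 40.0
```

{"op": "carry_out", "data": {"plan": [[0, 0, 0, 0, 0, 0, -0.12], [0, 0, 0, 0, 0, 0, -0.12], [0, 0, 0, 0, 0, 0, -0.12], [0, 0, 0, 0, 0, 0, -0.12], [0, 0, 0, 0, 0, 0, -0.12], [0, 0, 0, 0, 0, 0, -0.1], [0, 0, 0, 0, 0, 0, -0.05], [0, 0, 0, 0, 0, 0, -0.03], [0, 0, 0, 0, 0, 0, 0]]}}

```text
time: 46.05
position: [0.4538, 0.0702, 0.0438]
ee_rot: [-179.9, -0.1, 84.8]
force: [-6.7, 7.1, 24.8]
width: 0.0127
gripper_force: 40.1
```

```bash
python3 - <<'E'
from h import *
s=robot.get_state();print(s["position"],s["ee_rot"],s["force"],s["torque"],s["width"],s["qpos"].round(0))
E
```

```text
[0.45381155 0.07022624 0.04384106] [-1.79892785e+02 -8.00052777e-02  8.48026485e+01] [-6.70465302  7.14105668 24.76077426] [ 1.85598359  1.88198891 -0.36321537] 0.012693155809992883 [-33.  25.  24. 124. -18.  34.  -1.]
```

{"op": "carry_out", "data": {"plan": [[0, 0, 0, 0, 0, 0, 0], [0, 0, 0, 0, 0, 0, 0], [0, 0, 0, 0, 0, 0, 0], [0, 0, 0, 0, 0, 0, 0], [0, 0, 0, 0, 0, 0, 0], [0, 0, 0, 0, 0, 0, 0], [0, 0, 0, 0, 0, 0, 0], [0, 0, 0, 0, 0, 0, 0], [0, 0, 0, 0, 0, 0, 0], [0, 0, 0, 0, 0, 0, 0], [0, 0, 0, 0, 0, 0, 0], [0, 0, 0, 0, 0, 0, 0]]}}

```text
time: 47.25
position: [0.4538, 0.0702, 0.0438]
ee_rot: [-179.9, -0.1, 84.7]
force: [-7.3, 7.5, 25.9]
width: 0.0126
gripper_force: 40.1
```

{"op": "carry_out", "data": {"plan": [[0, 0, 0, 0, 0, 0, 0], [0, 0, 0, 0, 0, 0, 0], [0, 0, 0, 0, 0, 0, 0], [0, 0, 0, 0, 0, 0, 0], [0, 0, 0, 0, 0, 0, 0], [0, 0, 0, 0, 0, 0, 0], [0, 0, 0, 0, 0, 0, 0], [0, 0, 0, 0, 0, 0, 0], [0, 0, 0, 0, 0, 0, 0], [0, 0, 0, 0, 0, 0, 0], [0, 0, 0, 0, 0, 0, 0], [0, 0, 0, 0, 0, 0, 0]]}}

```text
time: 48.45
position: [0.4538, 0.0702, 0.0438]
ee_rot: [-179.9, -0.1, 84.7]
force: [-6.9, 6.5, 24.6]
width: 0.013
gripper_force: 40.1
```

{"op": "carry_out", "data": {"plan": [[0, 0, 0, 0, 0, 0, 0], [0, 0, 0, 0, 0, 0, 0], [0, 0, 0, 0, 0, 0, 0], [0, 0, 0, 0, 0, 0, 0], [0, 0, 0, 0, 0, 0, 0], [0, 0, 0, 0, 0, 0, 0], [0, 0, 0, 0, 0, 0, 0], [0, 0, 0, 0, 0, 0, 0], [0, 0, 0, 0, 0, 0, 0], [0, 0, 0, 0, 0, 0, 0], [0, 0, 0, 0, 0, 0, 0], [0, 0, 0, 0, 0, 0, 0]]}}

```text
time: 49.65
position: [0.4538, 0.0702, 0.0438]
ee_rot: [-179.9, -0.1, 84.7]
force: [-7.1, 6.3, 24.7]
width: 0.013
gripper_force: 40.1
```

{"op": "carry_out", "data": {"plan": [[0, 0, 0, -0.2, 0, 0, 0], [0, 0, 0, -0.2, 0, 0, 0], [0, 0, 0, -0.15, 0, 0, 0], [0, 0, 0, 0, 0, 0, 0], [4, 0, 0, 0, 0, 0, 0], [4, 0, 0, 0, 0, 0, 0], [4, 0, 0, 0, 0, 0, 0], [4, 0, 0, 0, 0, 0, 0], [4, 0, 0, -2, 0, 0, 0], [4, 0, 0, -4, 0, 0, 0], [4, -2, -1, -4, 0, 0, 0], [4, -2, -1, -4, 0, 0, 0]]}}

```text
time: 50.85
position: [0.4299, 0.0307, 0.19]
ee_rot: [-179.9, 0.1, 84.8]
force: [0.5, 0.0, 1.1]
width: 0.04
gripper_force: 0.0
```

{"op": "carry_out", "data": {"plan": [[4, -2, -1, -4, 0, 0, 0], [4, 0, 0, -4, 0, 0, 0], [4, 0, 0, -4, 0, 0, 0], [4, 0, 0, -2, 0, 0, 0], [4, 0, 0, 0, 0, 0, 0], [4, 0, 0, 0, 0, 0, 0]]}}

```text
time: 51.45
position: [0.4187, 0.0124, 0.3285]
ee_rot: [-179.9, 0.0, 84.7]
force: [-0.2, -0.2, -0.5]
width: 0.0405
gripper_force: 0.0
```

```bash
python3 - <<'E'
from m import *
s=robot.get_state();print(s["position"],s["ee_rot"],s["width"])
c,im,d=shot("wrist");P=cloud(c,d);P[d==0]=9;V=cv2.cvtColor(im,cv2.COLOR_RGB2HSV)[...,2]
for k,y in(("front",.0692),("rear",-.051)):
  m=(P[...,2]>.042)&(P[...,2]<.056)&(np.hypot(P[...,0]-.4549,P[...,1]-y)<.035)
  print(k,m.sum(),cv2.minAreaRect(P[m][:,:2].astype(np.float32)*1000),np.percentile(P[m][:,2],90) if m.sum() else 0)
  for ce,st,q in comps(m&(V>150),3): print(" ptr",P[q].mean(0))
h=(V<100)&(P[...,2]>.226)&(P[...,2]<.24)&(np.hypot(P[...,0]-.65,P[...,1]-.01)<.08)
if h.sum()>20: print("handle",h.sum(),cv2.minAreaRect(P[h][:,:2].astype(np.float32)*1000))
for n in("scene","side"):
  c,im,d=shot(n);print(n,topcirc(c,d,(.4335,.385),.077,.1,.04),topcirc(c,d,(.386,.335),.077,.1,.04))
  P=cloud(c,d);P[d==0]=9;V=cv2.cvtColor(im,cv2.COLOR_RGB2HSV)[...,2]
  h=(V<90)&(P[...,2]>.22)&(P[...,2]<.245)&(np.hypot(P[...,0]-.65,P[...,1]-.012)<.09);print("handle",h.sum(),cv2.minAreaRect(P[h][:,:2].astype(np.float32)*1000))
  for k,y in(("front",.0692),("rear",-.051)):
    m=(P[...,2]>.042)&(P[...,2]<.056)&(np.hypot(P[...,0]-.4549,P[...,1]-y)<.035);print(k,m.sum(),cv2.minAreaRect(P[m][:,:2].astype(np.float32)*1000),np.percentile(P[m][:,2],90) if m.sum() else 0)
  print("mill,oil",topcirc(c,d,(.655,-.245),.03,.16,.05),topcirc(c,d,(.727,-.28),.03,.23,.06))
E
```

```text
[0.41872355 0.01236759 0.32854478] [-1.79910568e+02  3.09123017e-03  8.47361625e+01] 0.04046359513886755
front 234 ((453.8848571777344, 69.91083526611328), (43.2165641784668, 12.746041297912598), 85.03359985351562) 0.048124357605230726
 ptr [0.45589249 0.08211602 0.04775067]
rear 198 ((453.8663330078125, -50.17021560668945), (42.7762451171875, 13.084909439086914), 0.7149326801300049) 0.04796927307548869
 ptr [ 0.46792323 -0.05118742  0.04733629]
handle 1407 ((636.89599609375, 3.1774940490722656), (74.01122283935547, 17.639545440673828), 25.237009048461914)
scene (((0.4325946271419525, 0.38627758622169495), 0.027264989912509918), np.int64(199), np.float64(0.08403504664293793)) (((0.38624927401542664, 0.3320886492729187), 0.027409283444285393), np.int64(178), np.float64(0.08356105379378281))
handle 154 ((653.1892700195312, 13.110189437866211), (93.29229736328125, 15.614805221557617), 23.405080795288086)
front 44 ((455.3954162597656, 71.63802337646484), (42.999141693115234, 14.126042366027832), 83.08431243896484) 0.047913070497893874
rear 35 ((455.84307861328125, -50.59892654418945), (1
[... 460 characters left out ...]
0.3394589424133301), 0.03417547047138214), np.int64(95), np.float64(0.08580815913662287))
handle 191 ((645.3187866210938, 5.080665588378906), (97.62171936035156, 19.860776901245117), 24.513113021850586)
front 38 ((451.9394226074219, 65.67373657226562), (42.2055778503418, 12.646327018737793), 86.89436340332031) 0.05020209641397612
rear 60 ((451.878173828125, -52.76815414428711), (43.24039077758789, 16.28769874572754), 5.406704425811768) 0.04939614713607652
mill,oil (((0.6639728546142578, -0.25375840067863464), 0.03846669942140579), np.int64(597), np.float64(0.09477005501025715)) (((0.7195073962211609, -0.2873407006263733), 0.03174535930156708), np.int64(1239), np.float64(0.11054346856082031))
```

```bash
python3 -c "
from cell import order
print(order.job_done())"
```

```text
the job is handed in; nothing more can be done
None
```

I handed the job in at about 51 s: jars in the row, cap, grate and kettle in place, and the front knob held pressed at its stop for over 3 s, then back up at full on with the rear knob off; the green jar, knocked aside mid-run, was put back, mill and oil looked unmoved, and the hand-in gave no verdict.

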